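# Pile the carved tiles and switch off the carving bench

## Task

Close down the carving bench for the day. Set the three carved border tiles down gently, carved faces up, in one squared-up pile in the middle of the carrying board and in line with it: the longest at the bottom, then the middle one, then the shortest, each centred on the one below with its long sides flush. Last of all, switch everything off at the power strip with one sweep of a fingertip along the row of four rockers, keeping it down by the row until all four are off; leave the other tools and pots where they are.

Things in the scene. Friction and masses are not known exactly. Their poses are not given: they have to be found in the camera images.
- tile_long_center (a point): The longest limestone border tile, a flat slab 170 mm long, 60 mm wide and 22 mm thick, about 0.5 kg, lying flat with its line-carved face up (two crossing waves between two border lines). This point is the tile's centre, 11 mm above its underside; x runs along its length, y across its width, z up out of the carved face. Its width is the way to grip it from above.
- tile_mid_center (a point): The middle-sized limestone border tile, a flat slab 140 mm long, 60 mm wide and 22 mm thick, about 0.4 kg, lying flat with its line-carved face up (three pairs of rings between two border lines). This point is the tile's centre, 11 mm above its underside; x runs along its length, y across its width, z up out of the carved face. Same width and thickness as the others.
- tile_short_center (a point): The shortest limestone border tile, a flat slab 110 mm long, 60 mm wide and 22 mm thick, about 0.3 kg, lying flat with its line-carved face up (hook-shaped scrolls between two border lines). This point is the tile's centre, 11 mm above its underside; x runs along its length, y across its width, z up out of the carved face. Same width and thickness as the others.
- board_top (a point): Carrying board: a bare plywood board, 240 mm long and 120 mm wide, on two battens, its upper face 30 mm above the bench; it does not move. This point is the centre of its upper face; x runs along its length, y across it, z up.
- strip: Power strip, grey, 120 x 300 mm, fixed. Four white rockers stand in a row on its lower ledge (36 mm above the bench) on the side nearer the robot; on the raised part behind (44 mm) are four round sockets, three with black plugs 27 mm tall, their centres 73 mm behind the press points. Origin: centre of its underside; x across it, towards the sockets; y along the row; z up.
- press1 (a point): Fixed point of the strip, 44 mm above the bench: the level to which the near half of the rocker (leftmost as seen from the robot (+y end of the strip)) goes down when off, 16 mm from its hinge towards the robot. The four points lie 60 mm apart in a line along the strip. A fingertip running 3 mm (2 to 4.5) above this line, from 45 mm outside one end point to 45 mm past the other, tips every rocker. Axes as the strip's.
- switch1 (a joint): Rocker, leftmost as seen from the robot (+y end of the strip): white, dished, 42 mm long across the strip, 39 mm wide, its sides sloping 32 degrees down towards its neighbours, hinged across its middle. 0 = on: end near the robot raised to about 54 mm above the bench, far half level. 0.454 rad = off: near half level at 45 mm. Over-centre: pushed past half-way (near end at about 49 mm) it tips over by itself; takes about 3 N.
- press2 (a point): Fixed point of the strip, 44 mm above the bench: the level to which the near half of the rocker (second from the left) goes down when off, 16 mm from its hinge towards the robot. The four points lie 60 mm apart in a line along the strip. A fingertip running 3 mm (2 to 4.5) above this line, from 45 mm outside one end point to 45 mm past the other, tips every rocker. Axes as the strip's.
- switch2 (a joint): Rocker, second from the left: white, dished, 42 mm long across the strip, 39 mm wide, its sides sloping 32 degrees down towards its neighbours, hinged across its middle. 0 = on: end near the robot raised to about 54 mm above the bench, far half level. 0.454 rad = off: near half level at 45 mm. Over-centre: pushed past half-way (near end at about 49 mm) it tips over by itself; takes about 3 N.
- press3 (a point): Fixed point of the strip, 44 mm above the bench: the level to which the near half of the rocker (third from the left) goes down when off, 16 mm from its hinge towards the robot. The four points lie 60 mm apart in a line along the strip. A fingertip running 3 mm (2 to 4.5) above this line, from 45 mm outside one end point to 45 mm past the other, tips every rocker. Axes as the strip's.
- switch3 (a joint): Rocker, third from the left: white, dished, 42 mm long across the strip, 39 mm wide, its sides sloping 32 degrees down towards its neighbours, hinged across its middle. 0 = on: end near the robot raised to about 54 mm above the bench, far half level. 0.454 rad = off: near half level at 45 mm. Over-centre: pushed past half-way (near end at about 49 mm) it tips over by itself; takes about 3 N.
- press4 (a point): Fixed point of the strip, 44 mm above the bench: the level to which the near half of the rocker (rightmost (-y end)) goes down when off, 16 mm from its hinge towards the robot. The four points lie 60 mm apart in a line along the strip. A fingertip running 3 mm (2 to 4.5) above this line, from 45 mm outside one end point to 45 mm past the other, tips every rocker. Axes as the strip's.
- switch4 (a joint): Rocker, rightmost (-y end): white, dished, 42 mm long across the strip, 39 mm wide, its sides sloping 32 degrees down towards its neighbours, hinged across its middle. 0 = on: end near the robot raised to about 54 mm above the bench, far half level. 0.454 rad = off: near half level at 45 mm. Over-centre: pushed past half-way (near end at about 49 mm) it tips over by itself; takes about 3 N.
- jar: Bystander: amber glass jar with a dark lid, 48 mm across and 55 mm tall. Origin: centre of its underside. Leave it where it is.
- cork_block: Bystander: cork sanding block, 30 x 70 x 28 mm. Origin: centre of its underside. Leave it where it is.
- lump_hammer: Bystander: hammer with a dark steel head and wooden handle, 200 mm long, lying. Origin: under about the middle of its length, on the bench. Leave it where it is.
- bowl: Bystander: dark metal bowl, 110 mm across and 50 mm tall. Origin: centre of its underside. Leave it where it is.
- chisel: Bystander: chisel with a pale wooden handle and a painted blade, 225 mm long, lying. Origin: under about the middle of its length, on the bench. Leave it where it is.
- rasp: Bystander: flat rasp with a wooden handle, 250 mm long, lying. Origin: under about the middle of its length, on the bench. Leave it where it is.
- dust_brush: Bystander: flat brush with a wooden handle, 200 mm long, lying. Origin: under about the middle of its length, on the bench. Leave it where it is.

How it is judged:
By the outcome, as a careful person would: the job done as asked, in the order asked, and still so for the second after the job is handed in, with the robot touching nothing.
It also fails if it takes over 72 s, if anything falls off the work surface, if the arm or the gripper's body presses on something with over 40 N, if the wrist force passes 120 N, or if a joint passes its speed limit or range.

## Robot

A 6-joint arm with a two-finger parallel gripper is mounted at the origin on the work surface. World frame = base frame: x ahead of the robot, y to its left, z up, the work surface at z = 0. Lengths are in m, angles in rad, forces in N, time in s.
With the tool pointing down it reaches from about 0.35 to 1 m from the base axis. Payload 7.1 kg.
Tool frame: the origin (TCP) lies on the centre line of the jaws, within the pads' length; the fingertips stand 11 mm ahead of it and the grasp point (between the pads) lies 8 mm behind it; z points along the fingers, x is the direction in which the jaws open and shut, and the axes are right-handed (so a half turn about z gives the same grasp; the last joint's range is limited). The gripper opens to 85 mm and grips with 20 to 120 N. Pads are 22 mm wide; open, the fingers measure 114 mm over their backs; the gripper's body (76 mm by 85 mm) begins 54 mm behind the grasp point. The pads swing forward as they close: fully open they stand 13 mm farther back than shut.
Start: joints at [1.097, 0.423, 1.63, -0, 1.089, -0.019], TCP at [0.275, 0.561, 0.242] pointing down, gripper open.
Joint ranges: [-3, 3], [-0.9, 2.11], [0.09, 2.58], [-1.31, 4.45], [0.11, 2.69], [-2.54, 2.54]. Speed limits (rad/s): [2.39, 2.39, 3.01, 3.14, 3.14, 3.14].

## Interface

Orientations are given as a 3x3 rotation matrix whose columns are the frame's x, y, z axes.
In Python, from rig import readout, vision, close_job gives the robot as it stands.
- The arm moves only by the shell command python3 -m jog 'ROWS' [OPENING] [FORCE]. ROWS is a JSON object of lists of equal length, an entry for each row: "travel": the shift along the world's x, y, z in m, a list of three; "twist": the turn about the world's z in rad. A call has 1 to 10 rows; each row is the pose to reach, as a shift and turn from the pose commanded when the call began; what a row does not reach only later rows make up. A row lasts 1/12 s, in which the tool goes at most 41.7 mm and 7.16 degrees, less where a joint would pass 70% of its speed; a pose out of reach is approached as far as the arm can. A call with a gripper value outside its range is refused whole. OPENING is the closure in counts, from 0 (fully open) to 255 (shut), set as the call begins (- or left out, the last holds). The fingers move at their own pace and stop on an object; FORCE is the grip in N (left out, the last holds). Time passes only in rows, so rows that repeat a pose let the fingers close. It gives the time, the measured TCP pose, the force and the opening at its end, in the units of the state.
- readout.state(): the state, without advancing time (a new reading comes with each control period).
- vision.get_image(name): name is "scene" or "top"; returns the picture (480x640x3 uint8, blue, green, red); there is no depth.
- vision.camera_info(name): a dict with "fx", "fy", "cx", "cy" (pixels), "k1" (the pictures are not rectified: a ray, as slopes to the right and down, at radius r is drawn at 1 + k1 r^2 times it, then the intrinsics apply), "rvec" (rotation vector, rad) and "tvec" (3), from world to camera coordinates, as OpenCV has them. Camera axes: x right, y down, z forward; pixel columns grow to the right and rows downward; lengths in m; the calibration is good to about 2 mm. A picture is of the moment at which its call begins. camera_info takes no time and is no camera call.
- close_job(): hands the job in, once; it reports no verdict.
The state is a dict: "clock": time; "q": joint angles; "joint_velocities": joint speeds; "effort": joint torques, N m; "eef_pos": TCP position; "tool_rot": TCP orientation; "wrist_force": force on the tool from outside, world axes, zero at the start; "wrist_torque": the same for the moment, N m; "gripper_width": finger opening in m.
Only numpy, scipy, OpenCV 4.12 (cv2) and the standard library are available. Lean on these libraries where they do the work, as an engineer would, in place of code of your own. Each camera call takes 0.05 s, during which the arm holds its last target.

## Working session

There is one attempt and no reset: what is moved stays moved. The work goes in short steps, Python scripts to look and compute and a shell command to move; the robot and the scene stay as the last step left them, time stands still between calls to the robot, and variables do not carry over. Pictures are saved under pics/ and viewed, and the job is handed in when it is done.

```bash
ls; mkdir -p pics
python3 - <<'E'
from rig import readout, vision
import cv2
s=readout.state();print(s)
for n in("scene","top"):
    print(n,vision.camera_info(n)); cv2.imwrite(f"pics/{n}0.png",vision.get_image(n))
E
```

```text
pics
{'clock': 0.0, 'q': array([ 1.09699115e+00,  4.23832008e-01,  1.63069819e+00,  1.73836324e-05,
        1.08857960e+00, -1.89884362e-02]), 'joint_velocities': array([ 0.00028326,  0.00297779, -0.00154283,  0.0008245 ,  0.00050712,
        0.0018887 ]), 'effort': array([-7.89435198e-04, -5.57381022e+01, -2.81749928e+01, -1.36365952e-04,
        7.36023998e-03, -1.49437489e-05]), 'eef_pos': array([0.27428669, 0.56101038, 0.24154797]), 'tool_rot': array([[ 4.39304408e-01,  8.98337987e-01, -7.05939245e-04],
       [ 8.98336984e-01, -4.39304973e-01, -1.34298352e-03],
       [-1.51657573e-03, -4.41927509e-05, -9.99998849e-01]]), 'wrist_force': array([0.69327458, 0.09232653, 0.01107677]), 'wrist_torque': array([-0.03130763, -0.01522157, -0.00578733]), 'gripper_width': 0.08553163885894956}
scene {'fx': 536.3534031678585, 'fy': 536.3534031678585, 'cx': 319.43157419418804, 'cy': 243.31711339759067, 'k1': 0.01407750996204097, 'rvec': array([ 1.41036865,  2.3932813 , -0.6697344 ]), 'tvec': array([ 0.27505419, -0.39143875,  1.7170008 ])}
top {'fx': 483.0452466759253, 'fy': 483.0452466759253, 'cx': 317.5435486722282, 'cy': 240.66927560176057, 'k1': -0.010820454526833384, 'rvec': array([ 2.12521472, -2.1004334 ,  0.2200612 ]), 'tvec': array([-0.00308315,  0.56400301,  1.04120529])}
```

View pics/scene0.png

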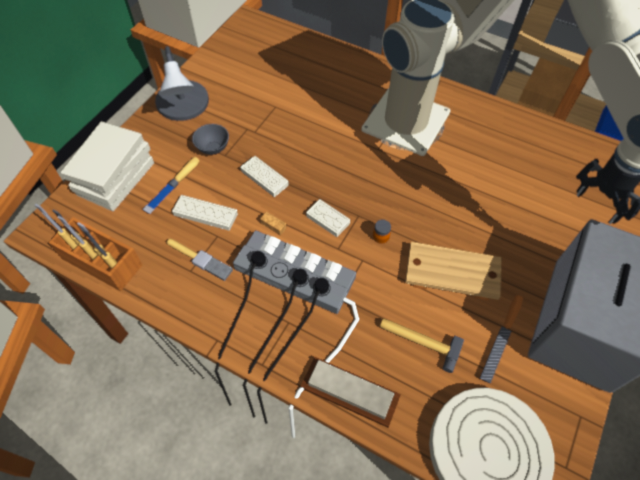

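View pics/top0.png

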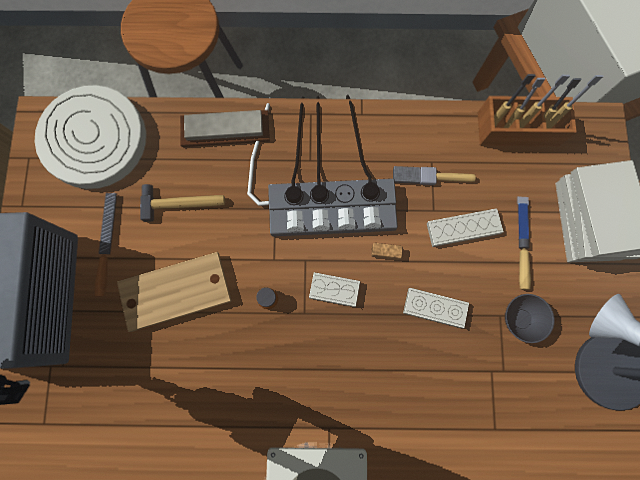

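Run:
```python
import cv2,numpy as np
t=cv2.imread('pics/top0.png');s=cv2.imread('pics/scene0.png')
def c(i,x,y,w,h,k):return cv2.resize(i[y:y+h,x:x+w],None,fx=k,fy=k,interpolation=cv2.INTER_CUBIC)
cv2.imwrite('pics/c1.png',c(t,300,170,213,160,3.75))
cv2.imwrite('pics/c2.png',c(s,160,140,213,160,3.75))
cv2.imwrite('pics/c3.png',np.vstack([c(t,100,240,200,100,4)[:, :800][:300],c(s,330,200,200,100,4)[:300]]))
```

```text
(no output)
```

View pics/c1.png

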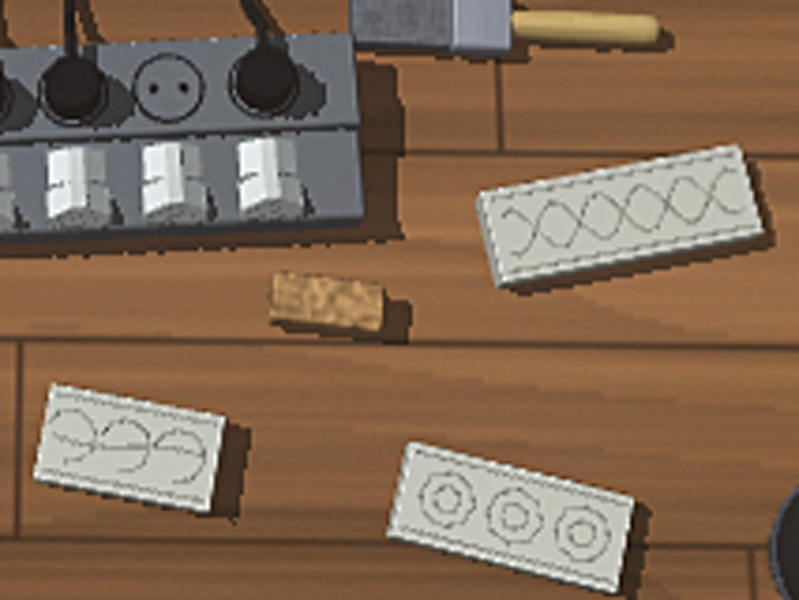

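View pics/c2.png

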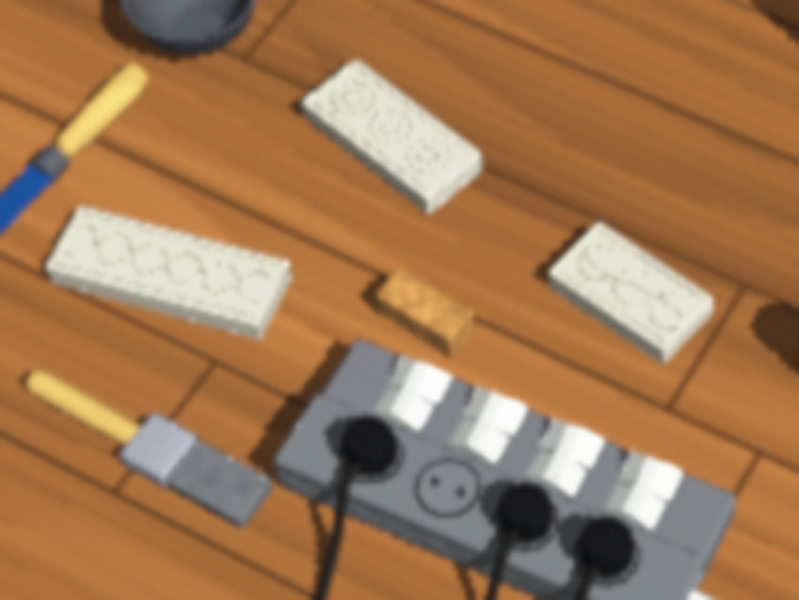

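View pics/c3.png

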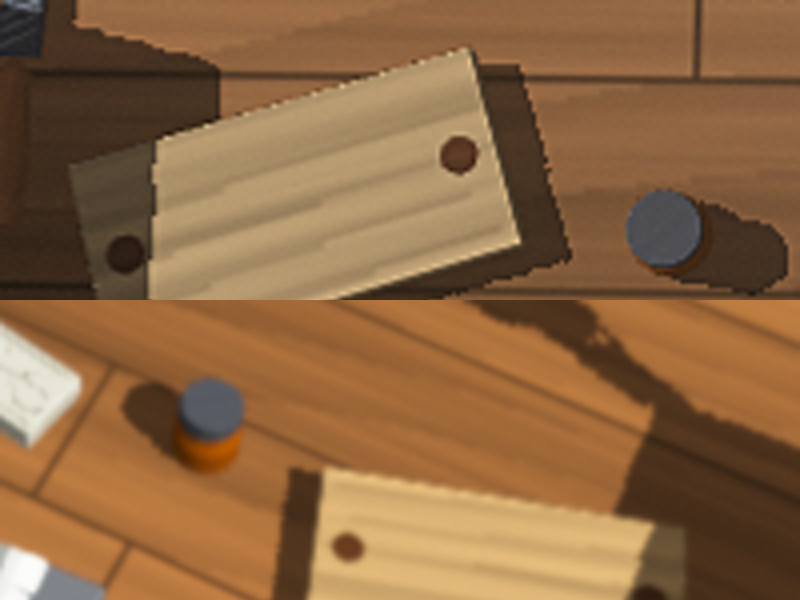

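```bash
cat > h.py <<'E'
import cv2,numpy as np
from rig import vision
from scipy.optimize import minimize
CI={n:vision.camera_info(n) for n in("scene","top")}
def proj(n,P):
    c=CI[n];R=cv2.Rodrigues(np.array(c['rvec']))[0];p=np.asarray(P)@R.T+c['tvec']
    u=p[:,:2]/p[:,2:];u=u*(1+c['k1']*(u**2).sum(1,keepdims=True))
    return u*[c['fx'],c['fy']]+[c['cx'],c['cy']]
def back(n,uv,z):
    c=CI[n];R=cv2.Rodrigues(np.array(c['rvec']))[0];o=-R.T@np.array(c['tvec'])
    d=(np.atleast_2d(uv)-[c['cx'],c['cy']])/[c['fx'],c['fy']];u=d.copy()
    for _ in range(10):u=d/(1+c['k1']*(u**2).sum(1,keepdims=True))
    r=np.c_[u,np.ones(len(u))]@R
    return o+r*((np.asarray(z)-o[2])/r[:,2])[:,None] if np.ndim(z) else o+r*((z-o[2])/r[:,2:])
def rect(p,L,W,z,n=60):
    t=np.linspace(-.5,.5,n);a=np.full(n,.5)
    q=np.r_[np.c_[t,a],np.c_[t,-a],np.c_[a,t],np.c_[-a,t]]*[L,W]
    c,s=np.cos(p[2]),np.sin(p[2])
    return np.c_[q@np.array([[c,s],[-s,c]])+p[:2],np.full(4*n,z)]
def grad(im):
    l=cv2.cvtColor(im,cv2.COLOR_BGR2LAB).astype(np.float32);g=0
    for k in range(3):
        b=cv2.GaussianBlur(l[...,k],(0,0),0.8)
        g=g+cv2.Sobel(b,cv2.CV_32F,1,0)**2+cv2.Sobel(b,cv2.CV_32F,0,1)**2
    return np.minimum(np.sqrt(g),150)
def fit(G,p0,L,W,z,cams=("top","scene")):
    def f(p):
        r=0
        for n in cams:
            m=proj(n,rect(p,L,W,z)).astype(np.float32)
            r-=cv2.remap(G[n],m[:,:1],m[:,1:],cv2.INTER_LINEAR).mean()
        return r
    best=None
    for sc in(.006,.003,.001):
        S=np.array([p0]+[p0+sc*v for v in np.array([[1,0,0],[0,1,0],[0,0,6]])])
        r=minimize(f,p0,method='Nelder-Mead',options=dict(initial_simplex=S,xatol=1e-5,fatol=1e-4));p0=r.x
    return p0,r.fun
def init(c,z):
    P=back("top",c,z)[:,:2];m=P.mean(0)
    d=P[1]-P[0];return np.array([*m,np.arctan2(d[1],d[0])]),P
E
cat > m0.py <<'E'
from h import *
G={'top':grad(cv2.imread('pics/top0.png')),'scene':grad(cv2.imread('pics/scene0.png'))}
c1=lambda a:np.array([300,170])+np.array(a)/3.75
c3=lambda a:np.array([100,240])+np.array(a)/4
for nm,c,L,z in[('short',c1([(50,385),(224,416),(210,510),(35,478)]),.11,.022),('mid',c1([(408,443),(634,495),(618,592),(388,535)]),.14,.022),('long',c1([(480,195),(740,147),(763,230),(500,288)]),.17,.022),('board',c3([(70,165),(470,48),(521,242),(140,364)]),.24,.03)]:
    W=.12 if nm=='board' else .06
    p,P=init(c,z);d=np.linalg.norm(np.roll(P,-1,0)-P,axis=1)
    print(nm,p.round(4),'sides',d.round(4))
    for cams in(("top",),("scene",),("top","scene")):
        q,f=fit(G,p,L,W,z,cams);print('   ',cams,q.round(4),round(f,1))
E
python3 m0.py
```

```text
short [ 0.4578 -0.037  -1.7367] sides [0.1091 0.0584 0.1087 0.0581]
    ('top',) [ 0.4586 -0.0361 -1.7451] -149.6
    ('scene',) [ 0.4589 -0.033  -1.7301] -147.1
    ('top', 'scene') [ 0.4588 -0.0346 -1.7431] -291.7
mid [ 0.4183 -0.2706 -1.7877] sides [0.1411 0.06   0.1425 0.0579]
    ('top',) [ 0.4191 -0.2695 -1.8099] -150.0
    ('scene',) [ 0.4187 -0.2674 -1.8348] -136.1
    ('top', 'scene') [ 0.4191 -0.2685 -1.8111] -285.0
long [ 0.6084 -0.3473 -1.3726] sides [0.1706 0.0553 0.1725 0.0608]
    ('top',) [ 0.6106 -0.3456 -1.3734] -149.5
    ('scene',) [ 0.6098 -0.3439 -1.3647] -146.5
    ('top', 'scene') [ 0.61   -0.3449 -1.3673] -294.0
board [ 0.4488  0.3278 -1.2665] sides [0.2373 0.1173 0.2229 0.1226]
    ('top',) [ 0.4484  0.3325 -1.2629] -123.8
    ('scene',) [ 0.4483  0.3335 -1.2661] -121.5
    ('top', 'scene') [ 0.4484  0.3328 -1.262 ] -244.9
```

```bash
sed -i 's/return np.minimum(np.sqrt(g),150)/return np.sqrt(np.sqrt(g))*10/' h.py; python3 m0.py | grep -v sides
python3 - <<'E'
from h import *
for n in('top','scene'):
    im=cv2.imread(f'pics/{n}0.png');k=4
    x,y,w,h={'top':(300,200,200,140),'scene':(160,140,200,150)}[n]
    v=cv2.resize(im[y:y+h,x:x+w],None,fx=k,fy=k,interpolation=cv2.INTER_NEAREST)
    for p,L in(((.4588,-.0346,-1.7431),.11),((.4191,-.2685,-1.8111),.14),((.61,-.3449,-1.3673),.17)):
        for q in proj(n,rect(p,L,.06,.022)): cv2.circle(v,tuple(int(a) for a in ((q-[x,y]+.5)*k)),1,(0,0,255),-1)
    cv2.imwrite(f'pics/ov_{n}.png',v)
E
```

```text
('top',) [ 0.4588 -0.0358 -1.7475] -183.0
    ('scene',) [ 0.4575 -0.0349 -1.7512] -154.6
    ('top', 'scene') [ 0.4585 -0.0356 -1.7481] -335.3
    ('top',) [ 0.4192 -0.2696 -1.81  ] -183.6
    ('scene',) [ 0.418  -0.2699 -1.8145] -147.0
    ('top', 'scene') [ 0.419  -0.2697 -1.8102] -329.4
    ('top',) [ 0.6106 -0.3463 -1.3701] -169.3
    ('scene',) [ 0.6096 -0.3456 -1.3631] -136.3
    ('top', 'scene') [ 0.6105 -0.3461 -1.3688] -304.9
    ('top',) [ 0.4489  0.3336 -1.2619] -137.4
    ('scene',) [ 0.448   0.3337 -1.2627] -125.3
    ('top', 'scene') [ 0.4487  0.3337 -1.2625] -262.2
```

View pics/ov_top.png

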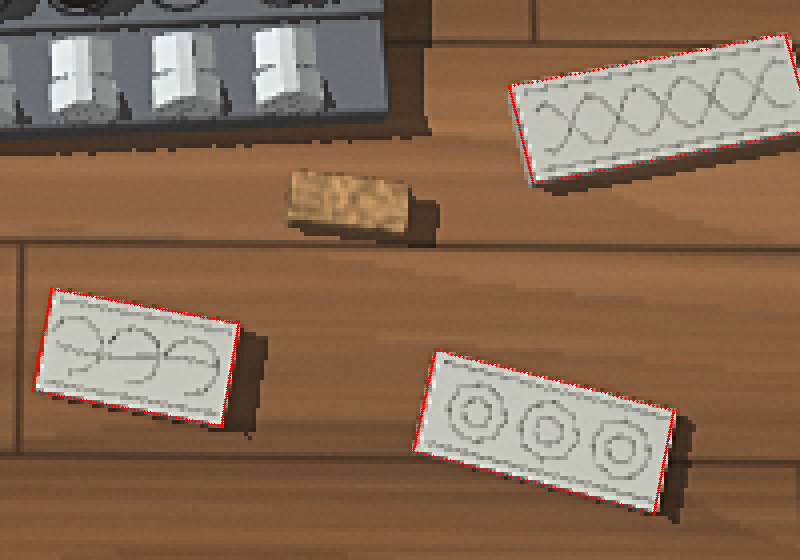

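View pics/ov_scene.png

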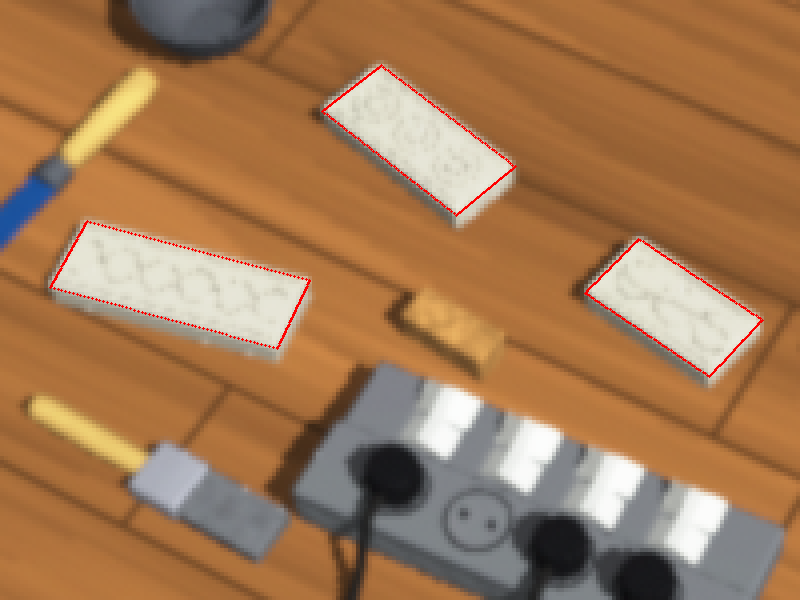

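```bash
python3 -m jog '{"travel":[[0,-0.03,0],[0,-0.07,0],[0.005,-0.11,0],[0.02,-0.148,0],[0.04,-0.185,0],[0.06,-0.221,0],[0.08,-0.257,0],[0.1,-0.293,0],[0.12,-0.329,0],[0.14,-0.365,0]],"twist":[-0.06,-0.16,-0.26,-0.36,-0.46,-0.56,-0.66,-0.76,-0.86,-0.914]}' 75 80
python3 -m jog '{"travel":[[0.02,-0.036,-0.005],[0.037,-0.074,-0.01],[0.052,-0.112,-0.02],[0.067,-0.15,-0.03],[0.082,-0.188,-0.04],[0.097,-0.226,-0.05],[0.112,-0.264,-0.06],[0.127,-0.302,-0.07],[0.141,-0.34,-0.08],[0.154,-0.378,-0.09]],"twist":[0,0,0,0,0,0,0,0,0,0]}'
```

```text
clock: 0.93
eef_pos: [0.4149, 0.1945, 0.2423]
tool_rot: [[0.981, 0.196, -0.0], [0.196, -0.981, -0.0], [-0.0, -0.0, -1.0]]
wrist_force: [0.7, 0.8, 0.1]
gripper_width: 0.0603
clock: 1.77
eef_pos: [0.568, -0.1814, 0.152]
tool_rot: [[0.98, 0.2, -0.0], [0.2, -0.98, 0.0], [-0.0, -0.0, -1.0]]
wrist_force: [0.4, 0.6, 0.6]
gripper_width: 0.0604
```

Run:
```python
from h import *
from rig import readout
s=readout.state();e=s['eef_pos'];R=s['tool_rot'];print(e,s['clock'])
for n in("scene","top"):
    im=vision.get_image(n);cv2.imwrite(f'pics/{n}1.png',im)
    P=np.array([e+R@[a,b,d] for a in(-.03,.03) for b in(0,) for d in(-.008,0,.005,.011)])
    u=proj(n,P);c=u.mean(0).astype(int)
    x,y=c[0]-60,c[1]-50;k=5
    v=cv2.resize(im[y:y+100,x:x+120],None,fx=k,fy=k,interpolation=cv2.INTER_CUBIC)
    for i,q in enumerate(u): cv2.circle(v,tuple(int(a) for a in((q-[x,y]+.5)*k)),2,[(255,0,0),(0,255,0),(0,255,255),(0,0,255)][i%4],-1)
    cv2.imwrite(f'pics/tip_{n}.png',v);print(n,x,y)
```

```text
[ 0.56800873 -0.18136399  0.15204484] 1.7667
scene 198 145
top 345 180
```

View pics/tip_scene.png

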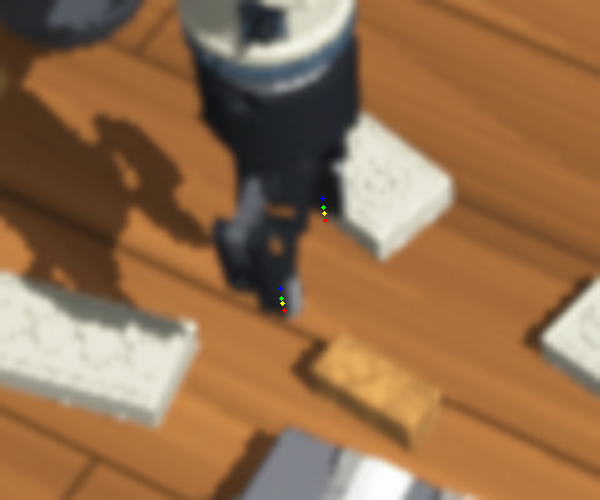

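View pics/tip_top.png

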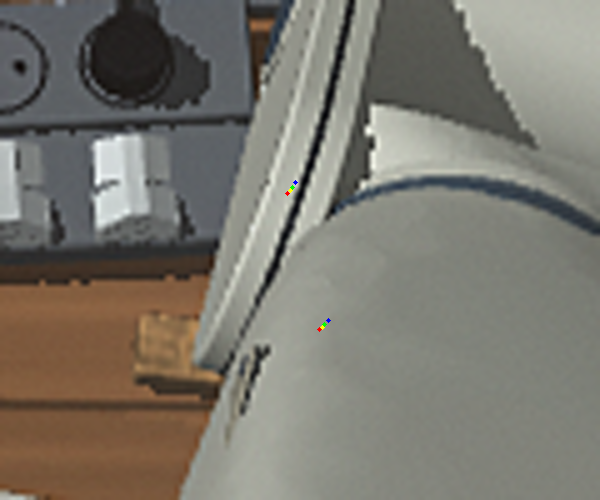

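```bash
python3 -m jog '{"travel":[[0.009,-0.037,-0.003],[0.018,-0.074,-0.01],[0.028,-0.11,-0.02],[0.037,-0.144,-0.035],[0.042,-0.162,-0.055],[0.0422,-0.1645,-0.08],[0.0422,-0.1645,-0.105],[0.0422,-0.1645,-0.123],[0.0422,-0.1645,-0.132],[0.0422,-0.1645,-0.136]],"twist":[0,0,0,0,0.001,0.001,0.001,0.001,0.001,0.001]}' 0
python3 -m jog '{"travel":[[0,0,0],[0,0,0],[0,0,0],[0,0,0]],"twist":[0,0,0,0]}' 120 80
```

```text
clock: 2.7
eef_pos: [0.6088, -0.3427, 0.0149]
tool_rot: [[0.979, 0.202, -0.003], [0.202, -0.979, 0.002], [-0.003, -0.002, -1.0]]
wrist_force: [-0.4, 0.3, 0.3]
gripper_width: 0.0857
clock: 3.03
eef_pos: [0.6111, -0.3443, 0.0189]
tool_rot: [[0.979, 0.202, 0.002], [0.202, -0.979, -0.001], [0.002, 0.002, -1.0]]
wrist_force: [-0.5, 0.1, 4.7]
gripper_width: 0.0575
```

```bash
python3 -m jog '{"travel":[[0,0,0],[0,0,0]],"twist":[0,0]}'
python3 - <<'E'
from h import *
from rig import readout
s=readout.state();e=s['eef_pos'];print(e,s['wrist_force'],s['wrist_torque'],s['gripper_width'])
im=vision.get_image('scene');cv2.imwrite('pics/scene2.png',im)
cv2.imwrite('pics/g2.png',cv2.resize(im[150:270,140:300],None,fx=5,fy=5,interpolation=cv2.INTER_CUBIC))
G={'scene':grad(im)};print(fit(G,np.array([.61,-.346,-1.3685]),.17,.06,.022,("scene",)))
E
```

```text
clock: 3.2
eef_pos: [0.6111, -0.3442, 0.0189]
tool_rot: [[0.979, 0.202, 0.002], [0.202, -0.979, -0.001], [0.002, 0.002, -1.0]]
wrist_force: [0.0, 0.8, 6.6]
gripper_width: 0.0576
[ 0.61108177 -0.34424862  0.01892281] [3.79462686e-03 7.74365513e-01 6.62340948e+00] [ 0.11669926  0.39671161 -0.05538666] 0.05761252362244289
(array([ 0.61487414, -0.34465646, -1.30592318]), np.float64(-119.5027847290039))
```

View pics/g2.png

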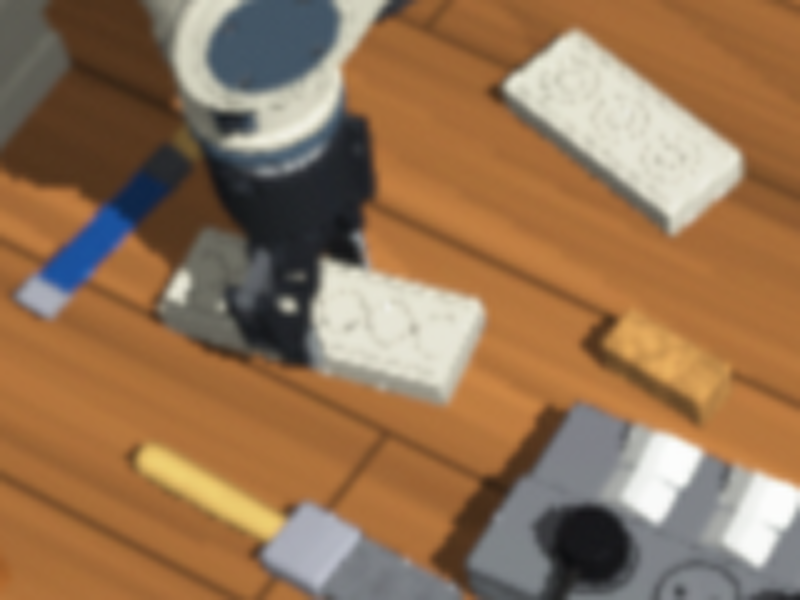

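```bash
python3 -m jog '{"travel":[[0,0,0.004],[0,0,0.012],[0,0,0.025],[0,0,0.045],[0,0,0.07],[-0.002,0.01,0.095],[-0.006,0.03,0.115],[-0.012,0.06,0.128],[-0.02,0.095,0.135],[-0.029,0.132,0.138]],"twist":[0,0,0,0,0,0,0,0,0.01,0.02]}'
python3 -m jog '{"travel":[[-0.009,0.039,0],[-0.018,0.077,0],[-0.027,0.115,0],[-0.036,0.153,0],[-0.045,0.191,0],[-0.054,0.229,0],[-0.063,0.267,0],[-0.072,0.305,0],[-0.081,0.343,0],[-0.09,0.381,0]],"twist":[0.01,0.02,0.03,0.04,0.05,0.06,0.07,0.08,0.085,0.086]}'
```

```text
clock: 4.08
eef_pos: [0.5816, -0.2116, 0.1577]
tool_rot: [[0.975, 0.22, 0.004], [0.22, -0.975, -0.001], [0.003, 0.002, -1.0]]
wrist_force: [1.0, -0.1, -4.4]
gripper_width: 0.0575
clock: 4.92
eef_pos: [0.4904, 0.1709, 0.1561]
tool_rot: [[0.953, 0.304, 0.001], [0.304, -0.953, 0.0], [0.001, -0.0, -1.0]]
wrist_force: [0.2, -0.5, -3.6]
gripper_width: 0.0576
```

```bash
python3 -m jog '{"travel":[[-0.009,0.037,0],[-0.018,0.074,-0.003],[-0.028,0.11,-0.012],[-0.036,0.14,-0.03],[-0.041,0.158,-0.05],[-0.0423,0.164,-0.07],[-0.0423,0.1643,-0.085],[-0.0423,0.1643,-0.093],[-0.0423,0.1643,-0.095],[-0.0423,0.1643,-0.095]],"twist":[0,0,0,0,0,0,0,0,0,0]}'
python3 -m jog '{"travel":[[0,0,0],[0,0,0]],"twist":[0,0]}'
python3 - <<'E'
from h import *
from rig import readout
s=readout.state();R=s['tool_rot'];print(s['eef_pos'],np.arctan2(R[1,0],R[0,0]),R[2],s['wrist_force'],s['wrist_torque'])
im={n:vision.get_image(n) for n in('scene','top')}
for n in im: cv2.imwrite(f'pics/{n}3.png',im[n])
cv2.imwrite('pics/g3.png',np.vstack([cv2.resize(im['scene'][200:320,360:540],None,fx=4,fy=4,interpolation=cv2.INTER_CUBIC)[:300],cv2.resize(im['top'][230:350,90:270],None,fx=4,fy=4,interpolation=cv2.INTER_CUBIC)[:300]]))
E
```

```text
clock: 5.75
eef_pos: [0.4487, 0.3332, 0.0601]
tool_rot: [[0.953, 0.304, -0.0], [0.304, -0.953, -0.0], [-0.0, 0.0, -1.0]]
wrist_force: [-0.3, -1.1, -4.1]
gripper_width: 0.0574
clock: 5.92
eef_pos: [0.4496, 0.3336, 0.0611]
tool_rot: [[0.953, 0.303, 0.002], [0.303, -0.953, 0.001], [0.002, -0.001, -1.0]]
wrist_force: [-0.3, 0.8, -4.4]
gripper_width: 0.0576
[0.44957115 0.33356228 0.06111015] 0.30823939610469897 [ 1.89919691e-03 -6.08292365e-04 -9.99998012e-01] [-0.32871803  0.8196321  -4.37060471] [-0.00324304  0.0231733   0.04120959]
```

View pics/g3.png

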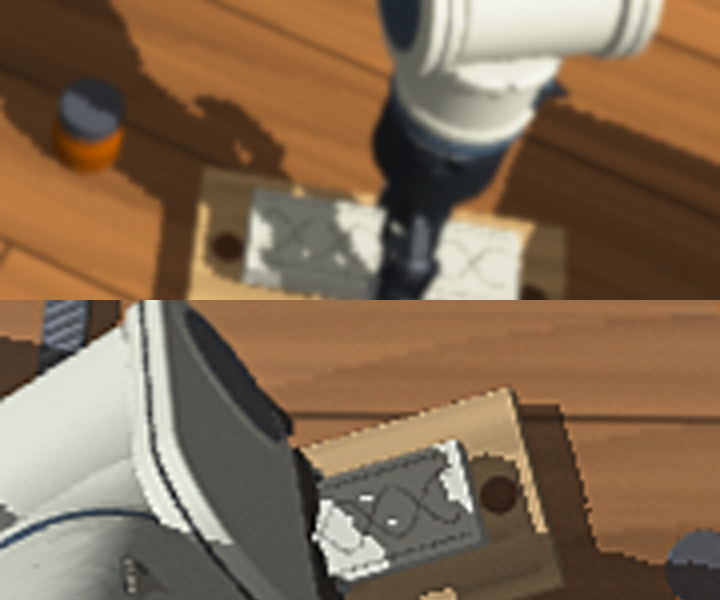

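```bash
python3 -m jog '{"travel":[[-0.0008,0.0008,-0.002],[-0.0015,0.0016,-0.005],[-0.0015,0.0016,-0.008],[-0.0015,0.0016,-0.01],[-0.0015,0.0016,-0.01],[-0.0015,0.0016,-0.01]],"twist":[0,0,0,0,0,0]}'
python3 -m jog '{"travel":[[0,0,-0.0006],[0,0,-0.0012],[0,0,-0.0012],[0,0,-0.0012]],"twist":[0,0,0,0]}'
```

```text
clock: 6.52
eef_pos: [0.447, 0.335, 0.0496]
tool_rot: [[0.953, 0.304, -0.001], [0.304, -0.953, -0.0], [-0.001, 0.0, -1.0]]
wrist_force: [-0.1, 0.1, -4.1]
gripper_width: 0.0578
clock: 6.85
eef_pos: [0.4473, 0.3351, 0.0489]
tool_rot: [[0.953, 0.304, 0.0], [0.304, -0.953, 0.0], [0.0, -0.0, -1.0]]
wrist_force: [-0.5, -0.1, -0.4]
gripper_width: 0.0577
```

```bash
python3 -m jog '{"travel":[[0,0,-0.0004],[0,0,-0.0004]],"twist":[0,0]}'
python3 -m jog '{"travel":[[0,0,0],[0,0,0],[0,0,0],[0,0,0]],"twist":[0,0,0,0]}' 20 
python3 -m jog '{"travel":[[0,0,0.008],[0,0,0.025],[0,0,0.05],[0,-0.01,0.08],[0,-0.035,0.095],[-0.003,-0.073,0.1],[-0.006,-0.113,0.1],[-0.008,-0.153,0.1],[-0.01,-0.193,0.1],[-0.01,-0.233,0.1]],"twist":[0,0,0,0,0,-0.08,-0.18,-0.28,-0.38,-0.46]}'
python3 - <<'E'
from h import *
im={n:vision.get_image(n) for n in('scene','top')}
for n in im: cv2.imwrite(f'pics/{n}4.png',im[n])
G={n:grad(im[n]) for n in im}
for c in(('top',),('scene',)): print(fit(G,np.array([.4486,.3337,-1.2625]),.17,.06,.052,c),fit(G,np.array([.4486,.3337,-1.2625]),.24,.12,.03,c))
cv2.imwrite('pics/g4.png',np.vstack([cv2.resize(im['scene'][220:320,360:540],None,fx=4,fy=4,interpolation=cv2.INTER_CUBIC)[:300],cv2.resize(im['top'][230:350,90:270],None,fx=4,fy=4,interpolation=cv2.INTER_CUBIC)[:300]]))
E
```

```text
clock: 7.02
eef_pos: [0.4473, 0.3351, 0.0489]
tool_rot: [[0.953, 0.304, 0.0], [0.304, -0.953, 0.0], [0.0, -0.0, -1.0]]
wrist_force: [-2.1, -1.5, 4.1]
gripper_width: 0.0578
clock: 7.35
eef_pos: [0.4474, 0.3352, 0.0484]
tool_rot: [[0.953, 0.304, 0.0], [0.304, -0.953, 0.0], [0.0, -0.0, -1.0]]
wrist_force: [0.5, 0.0, 0.0]
gripper_width: 0.0786
clock: 8.18
eef_pos: [0.4365, 0.1005, 0.149]
tool_rot: [[0.988, -0.155, 0.001], [-0.155, -0.988, 0.0], [0.001, -0.0, -1.0]]
wrist_force: [1.1, -0.1, -0.3]
gripper_width: 0.079
(array([ 0.44947213,  0.33165957, -1.26736702]), np.float64(-155.0494842529297)) (array([ 0.44934437,  0.33166343, -1.26755532]), np.float64(-103.96282196044922))
(array([ 0.44864699,  0.33299294, -1.26262208]), np.float64(-149.04937744140625)) (array([ 0.44801189,  0.33366711, -1.26344914]), np.float64(-125.52019500732422))
```

View pics/g4.png

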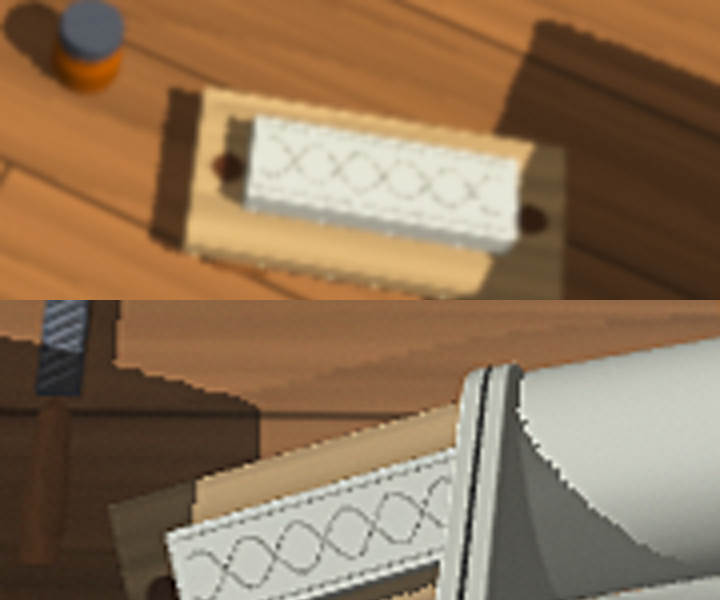

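```bash
python3 -m jog '{"travel":[[0,-0.037,0],[-0.002,-0.076,0],[-0.004,-0.115,0],[-0.006,-0.154,0],[-0.008,-0.193,0],[-0.01,-0.232,0],[-0.012,-0.271,-0.003],[-0.014,-0.31,-0.012],[-0.016,-0.342,-0.025],[-0.0177,-0.362,-0.045]],"twist":[-0.02,-0.05,-0.0845,-0.0845,-0.0845,-0.0845,-0.0845,-0.0845,-0.0845,-0.0845]}' 0
python3 -m jog '{"travel":[[0,-0.007,-0.02],[0,-0.0082,-0.035],[0,-0.0082,-0.035],[0,-0.0082,-0.035]],"twist":[0,0,0,0]}'
```

```text
clock: 9.12
eef_pos: [0.4212, -0.2637, 0.1047]
tool_rot: [[0.972, -0.234, 0.005], [-0.234, -0.972, -0.003], [0.005, 0.002, -1.0]]
wrist_force: [0.9, -0.5, -0.1]
gripper_width: 0.0853
clock: 9.45
eef_pos: [0.4194, -0.2677, 0.0681]
tool_rot: [[0.972, -0.233, -0.001], [-0.233, -0.972, 0.001], [-0.001, -0.001, -1.0]]
wrist_force: [-0.4, 0.3, 0.4]
gripper_width: 0.0854
```

```bash
python3 -m jog '{"travel":[[-0.0005,-0.001,-0.012],[-0.0005,-0.002,-0.028],[-0.0005,-0.002,-0.041],[-0.0005,-0.002,-0.048],[-0.0005,-0.002,-0.05],[-0.0005,-0.002,-0.05]],"twist":[-0.004,-0.004,-0.004,-0.004,-0.004,-0.004]}'
python3 -m jog '{"travel":[[0,0,0],[0,0,0],[0,0,0],[0,0,0],[0,0,0],[0,0,0]],"twist":[0,0,0,0,0,0]}' 120 80
python3 - <<'E'
from h import *
from rig import readout
s=readout.state();R=s['tool_rot'];e=s['eef_pos'];print(e,np.arctan2(R[1,0],R[0,0]),s['wrist_force'])
t=np.array([.4188,-.2697])-e[:2];y=-1.8105
print('along',t@[np.cos(y),np.sin(y)],'across',t@[-np.sin(y),np.cos(y)])
im={n:vision.get_image(n) for n in('scene','top')}
for n in im: cv2.imwrite(f'pics/{n}5.png',im[n])
G={n:grad(im[n]) for n in im}
for c in(('top',),('scene',)): print(fit(G,np.array([.4486,.3337,-1.2625]),.17,.06,.052,c),fit(G,np.array([.4486,.3337,-1.2625]),.24,.12,.03,c))
E
```

```text
clock: 9.95
eef_pos: [0.4194, -0.2699, 0.0188]
tool_rot: [[0.972, -0.236, 0.0], [-0.236, -0.972, -0.0], [0.0, 0.0, -1.0]]
wrist_force: [0.4, -0.0, -0.2]
gripper_width: 0.0856
clock: 10.45
eef_pos: [0.419, -0.2701, 0.0197]
tool_rot: [[0.971, -0.237, 0.0], [-0.237, -0.971, -0.0], [0.0, 0.0, -1.0]]
wrist_force: [-2.6, 2.1, 14.3]
gripper_width: 0.0578
[ 0.41904432 -0.27012383  0.0197086 ] -0.2394651646640369 [-2.56123318  2.05520694 14.31799332]
along -0.00035370715256795255 across -0.0003379556701629811
(array([ 0.4492893 ,  0.33207436, -1.26615897]), np.float64(-172.53688049316406)) (array([ 0.44895684,  0.33354289, -1.26129125]), np.float64(-132.34263610839844))
(array([ 0.44864193,  0.33300168, -1.26254207]), np.float64(-149.17433166503906)) (array([ 0.44800467,  0.3337673 , -1.26280617]), np.float64(-125.70549011230469))
```

```bash
python3 -m jog '{"travel":[[0,0,0.004],[0,0,0.012],[0,0,0.025],[0,0,0.045],[0,0,0.07],[0.001,0.01,0.095],[0.002,0.03,0.115],[0.003,0.06,0.128],[0.004,0.095,0.135],[0.005,0.132,0.138]],"twist":[0,0,0,0,0,0,0,0.03,0.08,0.14]}'
python3 -m jog '{"travel":[[0.003,0.039,0],[0.006,0.077,0],[0.009,0.115,0],[0.012,0.153,0],[0.015,0.191,0],[0.017,0.229,0],[0.019,0.267,0],[0.021,0.305,0],[0.023,0.343,0],[0.024,0.378,0]],"twist":[0.06,0.12,0.18,0.24,0.3,0.35,0.39,0.408,0.408,0.408]}'
python3 -m jog '{"travel":[[0,0.032,-0.003],[0,0.058,-0.012],[0,0.076,-0.025],[0,0.086,-0.04],[0,0.092,-0.055],[0,0.093,-0.067],[0,0.093,-0.073],[0,0.093,-0.074],[0,0.093,-0.074],[0,0.093,-0.074]],"twist":[0,0,0,0,0,0,0,0,0,0]}'
```

```text
clock: 11.38
eef_pos: [0.4244, -0.1376, 0.1581]
tool_rot: [[0.995, -0.099, 0.003], [-0.099, -0.995, -0.001], [0.003, 0.001, -1.0]]
wrist_force: [1.6, 0.3, -4.9]
gripper_width: 0.0573
clock: 12.22
eef_pos: [0.4475, 0.242, 0.1568]
tool_rot: [[0.953, 0.304, 0.0], [0.304, -0.953, 0.0], [0.0, -0.0, -1.0]]
wrist_force: [0.3, -1.1, -4.2]
gripper_width: 0.0575
clock: 13.05
eef_pos: [0.4484, 0.3325, 0.0829]
tool_rot: [[0.953, 0.303, 0.001], [0.303, -0.953, 0.0], [0.001, -0.0, -1.0]]
wrist_force: [-0.8, 0.1, -5.4]
gripper_width: 0.0572
```

Run:
```python
from h import *
from rig import readout
s=readout.state();R=s['tool_rot'];e=s['eef_pos'];print(e,np.arctan2(R[1,0],R[0,0]),s['wrist_force'])
im={n:vision.get_image(n) for n in('scene','top')}
for n in im: cv2.imwrite(f'pics/{n}6.png',im[n])
G={n:grad(im[n]) for n in im}
for c in(('scene',),('top','scene')): print(fit(G,np.array([.4486,.3327,-1.2625]),.14,.06,e[2]+.0023,c))
v=[]
for n,(x,y) in(('scene',(370,215)),('top',(100,235))):
    k=4;w=cv2.resize(im[n][y:y+75,x:x+180],None,fx=k,fy=k,interpolation=cv2.INTER_CUBIC)
    for q in proj(n,rect((.4486,.3327,-1.2625),.14,.06,e[2]+.0023)): cv2.circle(w,tuple(int(a) for a in((q-[x,y]+.5)*k)),1,(0,0,255),-1)
    v.append(w)
cv2.imwrite('pics/g6.png',np.vstack(v))
```

```text
[0.4483857  0.33249517 0.08292563] 0.3077589947292196 [-0.78275705  0.12758981 -5.38889258]
(array([ 0.44674936,  0.34132875, -1.29598605]), np.float64(-112.3929214477539))
(array([ 0.44942759,  0.33330521, -1.25175799]), np.float64(-177.7057647705078))
```

View pics/g6.png

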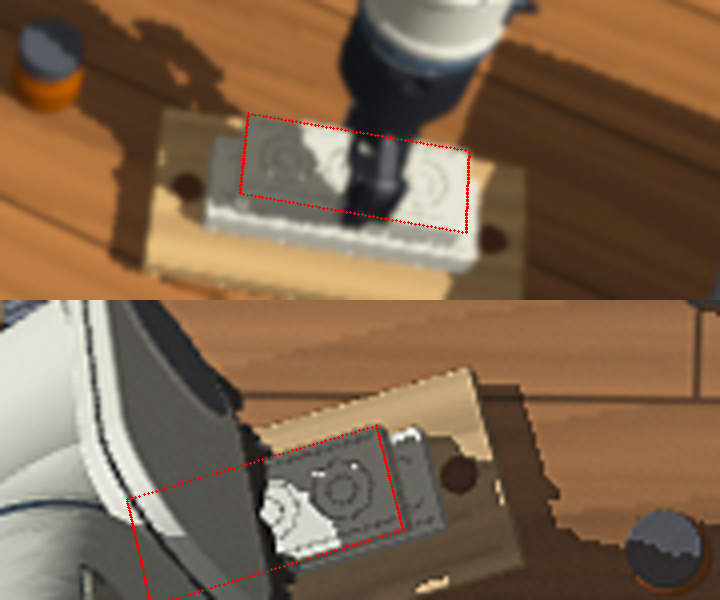

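```bash
python3 -m jog '{"travel":[[0,0,-0.002],[0,0,-0.005],[0,0,-0.008],[0,0,-0.01],[0,0,-0.01],[0,0,-0.0105],[0,0,-0.0105]],"twist":[0,0,0,0,0.001,0.001,0.001]}'
python3 -m jog '{"travel":[[0,0,-0.0005],[0,0,-0.001],[0,0,-0.001]],"twist":[0,0,0]}'
```

```text
clock: 13.73
eef_pos: [0.4479, 0.3328, 0.0718]
tool_rot: [[0.952, 0.305, -0.0], [0.305, -0.952, -0.0], [-0.0, 0.0, -1.0]]
wrist_force: [-1.4, -1.0, -2.6]
gripper_width: 0.0579
clock: 13.98
eef_pos: [0.4479, 0.3328, 0.0718]
tool_rot: [[0.952, 0.305, -0.0], [0.305, -0.952, -0.0], [-0.0, 0.0, -1.0]]
wrist_force: [-3.4, -3.4, 9.1]
gripper_width: 0.0575
```

```bash
python3 -m jog '{"travel":[[0,0,0],[0,0,0],[0,0,0],[0,0,0]],"twist":[0,0,0,0]}' 20 
python3 -m jog '{"travel":[[0,0,0.008],[0,0,0.025],[0,0,0.05],[0,-0.01,0.07],[0.001,-0.035,0.08],[0.003,-0.073,0.08],[0.005,-0.113,0.08],[0.007,-0.153,0.08],[0.008,-0.193,0.08],[0.009,-0.233,0.08]],"twist":[0,0,0,0,0,-0.08,-0.18,-0.28,-0.38,-0.46]}' 0
python3 -m jog '{"travel":[[0,-0.039,0],[0.001,-0.077,-0.003],[0.001,-0.105,-0.012],[0.001,-0.124,-0.027],[0.001,-0.133,-0.047],[0.001,-0.1355,-0.067],[0.001,-0.1355,-0.08],[0.001,-0.1355,-0.085],[0.001,-0.1355,-0.085]],"twist":[-0.02,-0.027,-0.027,-0.027,-0.027,-0.027,-0.027,-0.027,-0.027]}'
python3 - <<'E'
from h import *
from rig import readout
s=readout.state();R=s['tool_rot'];e=s['eef_pos'];print(e,np.arctan2(R[1,0],R[0,0]),s['wrist_force'])
im={n:vision.get_image(n) for n in('scene','top')}
for n in im: cv2.imwrite(f'pics/{n}7.png',im[n])
G={n:grad(im[n]) for n in im}
for c in(('top',),('scene',)): print(fit(G,np.array([.4486,.3327,-1.2625]),.14,.06,.074,c),fit(G,np.array([.4486,.3337,-1.2625]),.24,.12,.03,c))
v=[]
for n,(x,y) in(('scene',(370,215)),('top',(100,235))):
    k=4;w=cv2.resize(im[n][y:y+75,x:x+180],None,fx=k,fy=k,interpolation=cv2.INTER_CUBIC);v.append(w)
cv2.imwrite('pics/g7.png',np.vstack(v))
E
```

```text
clock: 14.32
eef_pos: [0.4482, 0.333, 0.0709]
tool_rot: [[0.952, 0.305, 0.0], [0.305, -0.952, 0.0], [0.0, -0.0, -1.0]]
wrist_force: [0.2, -0.4, 0.0]
gripper_width: 0.0786
clock: 15.15
eef_pos: [0.4569, 0.0983, 0.1515]
tool_rot: [[0.988, -0.154, 0.001], [-0.154, -0.988, 0.0], [0.001, -0.0, -1.0]]
wrist_force: [0.1, -0.0, 0.3]
gripper_width: 0.0851
clock: 15.9
eef_pos: [0.4574, -0.0356, 0.0652]
tool_rot: [[0.984, -0.177, -0.002], [-0.177, -0.984, 0.0], [-0.002, 0.0, -1.0]]
wrist_force: [0.3, 0.2, -0.4]
gripper_width: 0.0855
[ 0.45740558 -0.03562875  0.06517071] -0.17767193072018223 [ 0.30090402  0.23684716 -0.37974624]
(array([ 0.44924122,  0.33238437, -1.26116281]), np.float64(-139.2830047607422)) (array([ 0.44904387,  0.33358243, -1.26299225]), np.float64(-134.3461456298828))
(array([ 0.44776651,  0.33230942, -1.25664012]), np.float64(-125.27356719970703)) (array([ 0.44812223,  0.33372123, -1.26398671]), np.float64(-130.14117431640625))
```

View pics/g7.png

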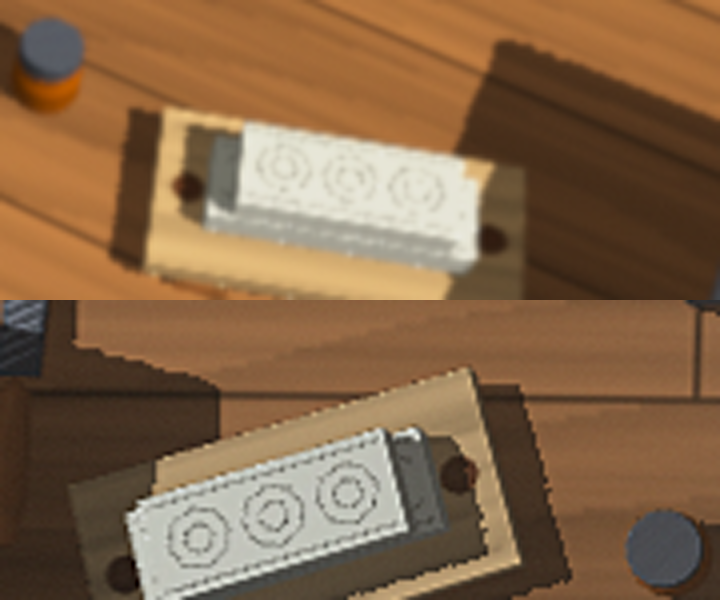

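```bash
python3 -m jog '{"travel":[[0.0005,0,-0.012],[0.0005,0,-0.026],[0.0005,0,-0.038],[0.0005,0,-0.045],[0.0005,0,-0.0465],[0.0005,0,-0.0465]],"twist":[0,0,0,0,0,0]}'
python3 -m jog '{"travel":[[0,0,0],[0,0,0],[0,0,0],[0,0,0],[0,0,0],[0,0,0]],"twist":[0,0,0,0,0,0]}' 120 80
python3 - <<'E'
from rig import readout
import numpy as np
s=readout.state();R=s['tool_rot'];e=s['eef_pos'];print(e,np.arctan2(R[1,0],R[0,0]),s['wrist_force'])
for x,y0 in((.4588,-.0358),(.4575,-.0349)):
    t=np.array([x,y0])-e[:2];y=-1.748
    print('along',t@[np.cos(y),np.sin(y)],'across',t@[-np.sin(y),np.cos(y)])
E
```

```text
clock: 16.5
eef_pos: [0.4587, -0.0355, 0.0196]
tool_rot: [[0.984, -0.176, 0.0], [-0.176, -0.984, -0.0], [0.0, -0.0, -1.0]]
wrist_force: [0.5, -0.1, -0.4]
gripper_width: 0.0856
clock: 17.0
eef_pos: [0.4587, -0.0356, 0.0206]
tool_rot: [[0.984, -0.177, 0.001], [-0.177, -0.984, -0.0], [0.001, -0.0, -1.0]]
wrist_force: [-2.6, 0.6, 14.1]
gripper_width: 0.0576
[ 0.45868999 -0.03562272  0.02058614] -0.17756180466933202 [-2.59574207  0.5846275  14.06271265]
along 0.00015511207079171288 across 0.00013953455351774926
along -0.0005016333057585415 across -0.001298758014209616
```

```bash
python3 -m jog '{"travel":[[0,0,0.004],[0,0,0.012],[0,0,0.025],[0,0,0.045],[0,0,0.07],[0,0.01,0.095],[-0.001,0.03,0.115],[-0.002,0.06,0.128],[-0.003,0.095,0.135],[-0.004,0.132,0.138]],"twist":[0,0,0,0,0,0,0.03,0.09,0.17,0.26]}'
python3 -m jog '{"travel":[[-0.001,0.037,0],[-0.002,0.074,0],[-0.003,0.111,0],[-0.004,0.148,0],[-0.005,0.182,-0.003],[-0.006,0.21,-0.01],[-0.0066,0.228,-0.02],[-0.0066,0.2357,-0.03],[-0.0066,0.2367,-0.039],[-0.0066,0.2367,-0.044]],"twist":[0.09,0.16,0.21,0.226,0.226,0.226,0.226,0.226,0.226,0.226]}'
python3 -m jog '{"travel":[[0,0,-0.006],[0,0,-0.008],[0,0,-0.008],[0,0,-0.008]],"twist":[0,0,0,0]}'
```

```text
clock: 17.83
eef_pos: [0.4549, 0.0973, 0.1594]
tool_rot: [[0.996, 0.084, 0.003], [0.084, -0.996, 0.0], [0.003, -0.0, -1.0]]
wrist_force: [1.4, -0.4, -3.0]
gripper_width: 0.0575
clock: 18.67
eef_pos: [0.4469, 0.3322, 0.112]
tool_rot: [[0.953, 0.304, -0.002], [0.304, -0.953, -0.002], [-0.002, 0.001, -1.0]]
wrist_force: [-0.4, -0.4, -2.3]
gripper_width: 0.0575
clock: 19.0
eef_pos: [0.4482, 0.3323, 0.1055]
tool_rot: [[0.953, 0.303, -0.0], [0.303, -0.953, -0.0], [-0.0, 0.0, -1.0]]
wrist_force: [0.0, 0.4, -2.7]
gripper_width: 0.0571
```

```bash
python3 -m jog '{"travel":[[0,0.0007,-0.002],[0,0.0007,-0.005],[0,0.0007,-0.008],[0,0.0007,-0.0098],[0,0.0007,-0.0103],[0,0.0007,-0.0107],[0,0.0007,-0.0107]],"twist":[0,0.001,0.001,0.001,0.001,0.001,0.001]}'
python3 -m jog '{"travel":[[0,0,-0.0004],[0,0,-0.0008],[0,0,-0.0008]],"twist":[0,0,0]}'
```

```text
clock: 19.58
eef_pos: [0.4477, 0.3336, 0.0948]
tool_rot: [[0.952, 0.305, -0.0], [0.305, -0.952, -0.0], [-0.0, 0.0, -1.0]]
wrist_force: [-1.7, -1.6, 1.5]
gripper_width: 0.0574
clock: 19.83
eef_pos: [0.4477, 0.3336, 0.0947]
tool_rot: [[0.952, 0.305, -0.0], [0.305, -0.952, -0.0], [-0.0, 0.0, -1.0]]
wrist_force: [-3.9, -3.6, 11.2]
gripper_width: 0.0571
```

```bash
python3 -m jog '{"travel":[[0,0,0],[0,0,0],[0,0,0],[0,0,0]],"twist":[0,0,0,0]}' 20 
python3 -m jog '{"travel":[[0,0,0.008],[0,0,0.025],[0,0,0.045],[0,-0.01,0.06],[0.001,-0.035,0.06],[0.002,-0.073,0.06],[0.003,-0.113,0.06],[0.004,-0.153,0.055],[0.005,-0.193,0.04],[0.006,-0.233,0.02]],"twist":[0,0,0,0,0.06,0.16,0.27,0.38,0.5,0.62]}' 
python3 -m jog '{"travel":[[0.002,-0.039,0],[0.003,-0.075,-0.012],[0.003,-0.1,-0.03],[0.003,-0.105,-0.05],[0.003,-0.105,-0.07],[0.003,-0.105,-0.082],[0.003,-0.105,-0.085]],"twist":[0.11,0.22,0.33,0.44,0.55,0.63,0.64]}' 255 30
python3 - <<'E'
from h import *
from rig import readout
s=readout.state();R=s['tool_rot'];e=s['eef_pos'];print(e,np.arctan2(R[1,0],R[0,0]),s['wrist_force'],s['clock'])
im={n:vision.get_image(n) for n in('scene','top')}
for n in im: cv2.imwrite(f'pics/{n}8.png',im[n])
G={n:grad(im[n]) for n in im}
for c in(('top',),('scene',)): print(fit(G,np.array([.4486,.3327,-1.2625]),.11,.06,.096,c),fit(G,np.array([.4486,.3337,-1.2625]),.24,.12,.03,c))
v=[]
for n,(x,y) in(('scene',(370,215)),('top',(100,235))):
    k=4;w=cv2.resize(im[n][y:y+75,x:x+180],None,fx=k,fy=k,interpolation=cv2.INTER_CUBIC);v.append(w)
cv2.imwrite('pics/g8.png',np.vstack(v))
E
```

```text
clock: 20.17
eef_pos: [0.448, 0.3339, 0.0938]
tool_rot: [[0.952, 0.305, 0.0], [0.305, -0.952, 0.0], [0.0, -0.0, -1.0]]
wrist_force: [0.3, 0.9, -0.7]
gripper_width: 0.0787
clock: 21.0
eef_pos: [0.4547, 0.1099, 0.1201]
tool_rot: [[0.607, 0.795, 0.003], [0.795, -0.607, 0.001], [0.003, 0.002, -1.0]]
wrist_force: [1.0, -0.5, -0.9]
gripper_width: 0.0789
clock: 21.58
eef_pos: [0.456, 0.006, 0.0326]
tool_rot: [[0.016, 1.0, -0.003], [1.0, -0.016, 0.0], [-0.0, -0.003, -1.0]]
wrist_force: [0.3, -0.2, -0.7]
gripper_width: -0.0001
[0.45600417 0.00596778 0.03263102] 1.5549408521185941 [ 0.3398992  -0.19287148 -0.66509745] 21.5833
(array([ 0.44910859,  0.33342304, -1.26207977]), np.float64(-133.3160400390625)) (array([ 0.44792982,  0.33354399, -1.26011239]), np.float64(-102.56813049316406))
(array([ 0.44786821,  0.33347232, -1.26321223]), np.float64(-130.1119842529297)) (array([ 0.44821587,  0.33381188, -1.25989398]), np.float64(-114.78768157958984))
```

View pics/g8.png

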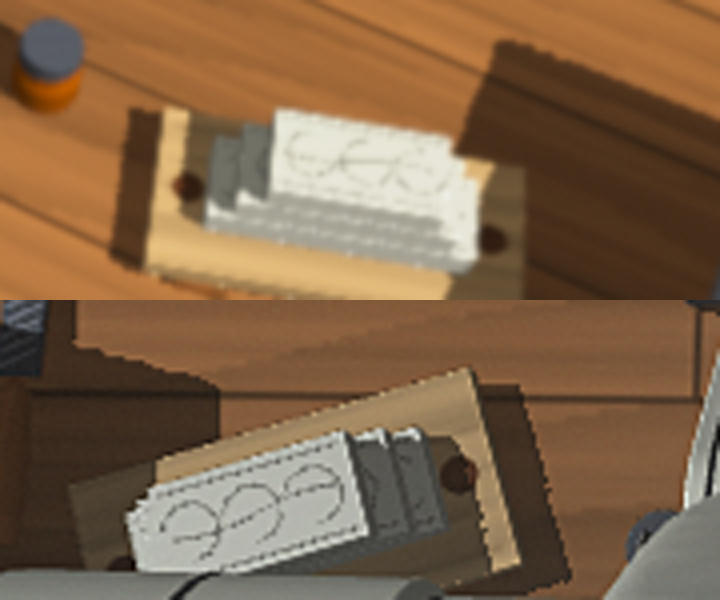

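View pics/scene8.png

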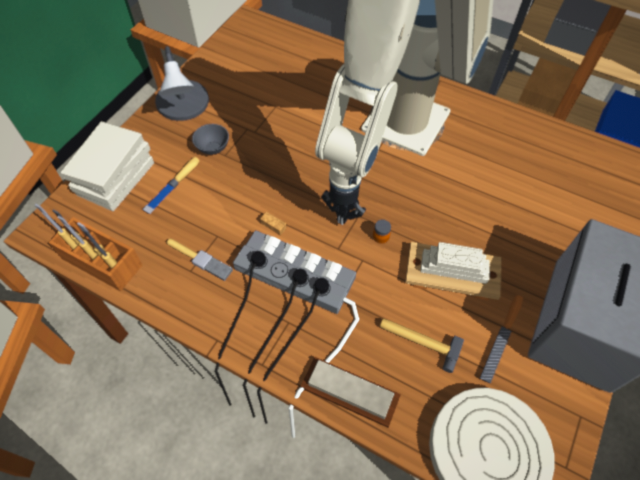

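```bash
python3 -m jog '{"travel":[[0,0,-0.006],[0,0,-0.011],[0,0,-0.013],[0,0,-0.013]],"twist":[0,0,0,0]}'
python3 -m jog '{"travel":[[0,0,-0.001],[0,0,-0.002]],"twist":[0,0]}'
python3 -m jog '{"travel":[[0,0,-0.001],[0,0,-0.002]],"twist":[0,0]}'
```

```text
clock: 22.02
eef_pos: [0.4568, 0.0065, 0.0209]
tool_rot: [[0.018, 1.0, -0.0], [1.0, -0.018, -0.0], [-0.0, -0.0, -1.0]]
wrist_force: [0.1, 0.3, -0.5]
gripper_width: 0.0002
clock: 22.18
eef_pos: [0.457, 0.0065, 0.0191]
tool_rot: [[0.018, 1.0, 0.001], [1.0, -0.018, -0.0], [0.0, 0.001, -1.0]]
wrist_force: [-0.3, -0.2, -0.1]
gripper_width: -0.0003
clock: 22.35
eef_pos: [0.4569, 0.0064, 0.017]
tool_rot: [[0.018, 1.0, 0.0], [1.0, -0.018, -0.0], [-0.0, 0.0, -1.0]]
wrist_force: [-0.2, -0.3, -0.8]
gripper_width: -0.0003
```

Run:
```python
from h import *
# strip outline fit
G={'top':grad(cv2.imread('pics/top0.png')),'scene':grad(cv2.imread('pics/scene0.png'))}
t=np.linspace(-.5,.5,150)
def out(p):
    q=[]
    q+= [(-.06,.3*a,.036) for a in t]+[(.06,.3*a,.044) for a in t]
    for s in(-.15,.15): q+=[(a,s,.036) for a in np.linspace(-.058,-.01,25)]+[(a,s,.044) for a in np.linspace(.02,.058,25)]
    q=np.array(q);c,s=np.cos(p[2]),np.sin(p[2])
    return np.c_[q[:,:2]@np.array([[c,s],[-s,c]])+p[:2],q[:,2]]
def fit2(p,cams):
    def f(p):
        r=0
        for n in cams:
            m=proj(n,out(p)).astype(np.float32); r-=cv2.remap(G[n],m[:,:1],m[:,1:],cv2.INTER_LINEAR).mean()
        return r
    for sc in(.01,.004,.001):
        S=np.array([p]+[p+sc*v for v in np.array([[1,0,0],[0,1,0],[0,0,4]])])
        r=minimize(f,p,method='Nelder-Mead',options=dict(initial_simplex=S,xatol=1e-5,fatol=1e-4));p=r.x
    return p,r.fun
# rough corners
P=back('top',np.array([(269.,186),(394,180),(396.5,227),(272,236)]),np.array([.044,.044,.036,.036]));print(P.round(3))
p=np.array([*P[:,:2].mean(0),np.arctan2(*(P[0]-P[1])[[1,0]])-np.pi/2]);print(p)
for c in(('top',),('scene',),('top','scene')):
    q,f=fit2(p,c);print(c,q.round(4),f)
v=[]
for n,(x,y) in(('scene',(225,220)),('top',(250,165))):
    im=cv2.imread(f'pics/{n}0.png');k=5;w=cv2.resize(im[y:y+(95 if n=='scene' else 80),x:x+150],None,fx=k,fy=k,interpolation=cv2.INTER_CUBIC)
    for r in proj(n,out(q)): cv2.circle(w,tuple(int(a) for a in((r-[x,y]+.5)*k)),1,(0,0,255),-1)
    v.append(w[:295])
cv2.imwrite('pics/strip.png',np.vstack(v))
```

```text
[[ 0.698  0.12   0.044]
 [ 0.716 -0.176  0.044]
 [ 0.604 -0.181  0.036]
 [ 0.579  0.11   0.036]]
[ 0.6490163  -0.0318439   0.06253769]
('top',) [ 0.6535 -0.0292  0.0607] -110.2544174194336
('scene',) [ 0.6519 -0.0273  0.0596] -121.92647552490234
('top', 'scene') [ 0.6528 -0.0283  0.0612] -229.58279418945312
```

View pics/strip.png

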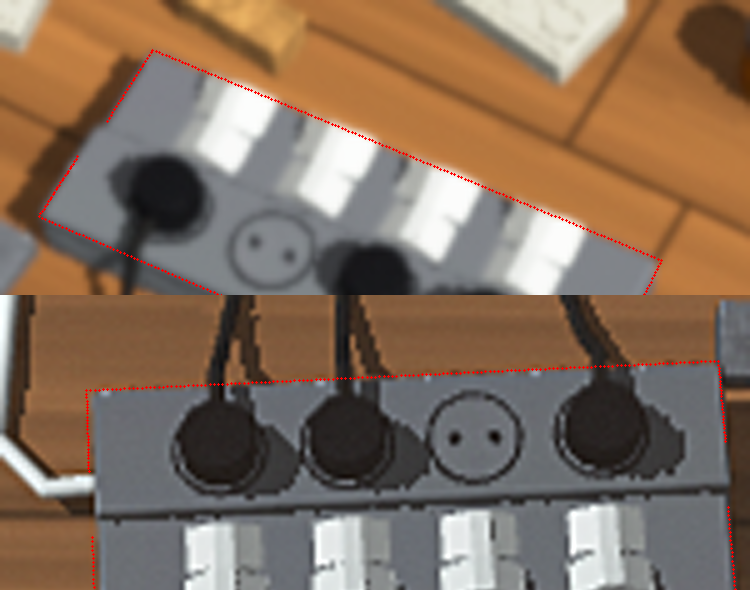

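```bash
python3 -m jog '{"travel":[[0,0,-0.001],[0,0,-0.002],[0,0,-0.0025],[0,0,-0.0025]],"twist":[0,0,0,0]}'
python3 -m jog '{"travel":[[0,0,-0.0005],[0,0,-0.001],[0,0,-0.0015],[0,0,-0.0015]],"twist":[0,0,0,0]}'
python3 - <<'E'
from h import *
p=(.6527,-.0283,.0605);c,s=np.cos(p[2]),np.sin(p[2])
R=np.array([[c,-s],[s,c]])
b=back('top',np.array([(344.6-.5,193.4-.5)]),.044)[0,:2];print('socket3 strip frame',(b-p[:2])@R)
# plugs tops z .071 in top view: crop (218,440),(347,438),(600,427)
for u in((218,440),(347,438),(601,427)):
    b=back('top',np.array([(250+u[0]/5-.5,165+(u[1]-295)/5-.5)]),.071)[0,:2];print('plug',(b-p[:2])@R)
im=cv2.imread('pics/top0.png');k=5;x,y=265,195;w=cv2.resize(im[y:y+45,x:x+140],None,fx=k,fy=k,interpolation=cv2.INTER_CUBIC)
def mk(pt,col):
    q=proj('top',np.array([[*(R@pt[:2]+p[:2]),pt[2]]]))[0];cv2.circle(w,tuple(int(a) for a in((q-[x,y]+.5)*k)),3,col,-1)
for yy in(-.09,-.03,.03,.09): mk(np.array([-.0395,yy,.044]),(0,0,255));mk(np.array([-.0235,yy,.045]),(0,255,0));mk(np.array([-.0445,yy,.054]),(255,0,0));mk(np.array([-.0025,yy,.045]),(255,0,255))
cv2.imwrite('pics/rock.png',w)
E
```

```text
clock: 22.68
eef_pos: [0.4567, 0.0064, 0.0143]
tool_rot: [[0.018, 1.0, -0.0], [1.0, -0.018, -0.0], [-0.0, -0.0, -1.0]]
wrist_force: [0.4, -0.2, 0.1]
gripper_width: 0.0001
clock: 23.02
eef_pos: [0.4568, 0.0064, 0.0129]
tool_rot: [[0.018, 1.0, -0.0], [1.0, -0.018, -0.0], [-0.0, -0.0, -1.0]]
wrist_force: [0.3, 0.2, 0.6]
gripper_width: -0.0001
socket3 strip frame [ 0.02828051 -0.03118803]
plug [0.02408465 0.08795773]
plug [0.02217501 0.0287086 ]
plug [ 0.02181673 -0.08830911]
```

View pics/rock.png

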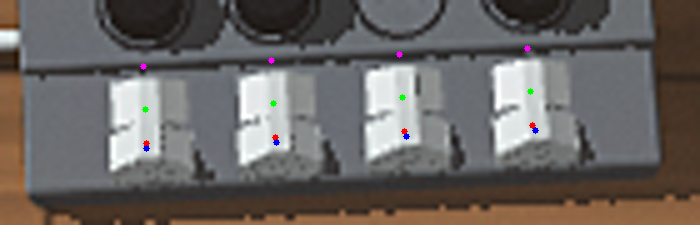

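```bash
python3 -m jog '{"travel":[[0,0,-0.0005],[0,0,-0.001],[0,0,-0.0015],[0,0,-0.0015]],"twist":[0,0,0,0]}'
python3 - <<'E'
from h import *
p=(.6527,-.0283,.0605);c,s=np.cos(p[2]),np.sin(p[2])
R=np.array([[c,-s],[s,c]])
for n,u in(('scene',(278.7,269.3)),('top',(344.1,192.9))):
    b=back(n,np.array([u]),.044)[0,:2];print('socket3',b,(b-p[:2])@R)
for X in(-.045,-.0465):
  for Y in(.135,.09,0,-.09,-.135): print(X,Y,(np.array(p[:2])+R@[X,Y]).round(4))
im=cv2.imread('pics/scene0.png');k=7;x,y=240,230;w=cv2.resize(im[y:y+80,x:x+114],None,fx=k,fy=k,interpolation=cv2.INTER_CUBIC)
def mk(pt,col):
    q=proj('scene',np.array([[*(R@pt[:2]+p[:2]),pt[2]]]))[0];cv2.circle(w,tuple(int(a) for a in((q-[x,y]+.5)*k)),3,col,-1)
for yy in(-.09,-.03,.03,.09): mk(np.array([-.046,yy,.044]),(0,0,255));mk(np.array([-.030,yy,.045]),(0,255,0));mk(np.array([-.049,yy,.054]),(255,0,0));mk(np.array([-.009,yy,.045]),(255,0,255));mk(np.array([.0275,yy,.044]),(0,255,255))
cv2.imwrite('pics/rock2.png',w)
E
```

```text
clock: 23.35
eef_pos: [0.4568, 0.0064, 0.0113]
tool_rot: [[0.018, 1.0, -0.0], [1.0, -0.018, -0.0], [-0.0, -0.0, -1.0]]
wrist_force: [1.1, 0.2, 0.6]
gripper_width: 0.0003
socket3 [ 0.67975922 -0.05967081] [ 0.02511293 -0.0329495 ]
socket3 [ 0.6828145  -0.05772104] [ 0.02828051 -0.03118803]
-0.045 0.135 [0.5996 0.1037]
-0.045 0.09 [0.6023 0.0588]
-0.045 0 [ 0.6078 -0.031 ]
-0.045 -0.09 [ 0.6132 -0.1209]
-0.045 -0.135 [ 0.6159 -0.1658]
-0.0465 0.135 [0.5981 0.1036]
-0.0465 0.09 [0.6008 0.0587]
-0.0465 0 [ 0.6063 -0.0311]
-0.0465 -0.09 [ 0.6117 -0.1209]
-0.0465 -0.135 [ 0.6144 -0.1659]
```

View pics/rock2.png

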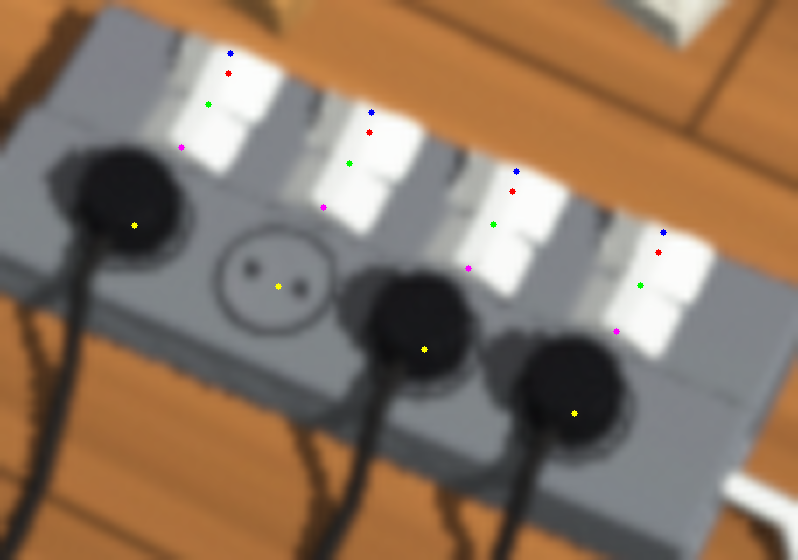

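```bash
python3 -m jog '{"travel":[[0,0,-0.0005],[0,0,-0.0005],[0,0,-0.001],[0,0,-0.001]],"twist":[0,0,0,0]}'
```

```text
clock: 23.68
eef_pos: [0.4568, 0.0064, 0.011]
tool_rot: [[0.018, 1.0, 0.0], [1.0, -0.018, -0.0], [-0.0, 0.0, -1.0]]
wrist_force: [-2.9, 0.0, 11.2]
gripper_width: 0.0001
```

```bash
python3 -m jog '{"travel":[[0,0,0.015],[0,0,0.045],[0.01,0.005,0.08],[0.035,0.024,0.1],[0.065,0.046,0.109],[0.095,0.068,0.109],[0.12,0.087,0.109],[0.136,0.098,0.109],[0.1415,0.1023,0.105],[0.1415,0.1023,0.095]],"twist":[0,0,0,0.02,0.05,0.078,0.078,0.078,0.078,0.078]}'
python3 -m jog '{"travel":[[0,0,-0.015],[0,0,-0.028],[0,0,-0.035],[0,0,-0.037],[0,0,-0.037],[0,0,-0.037]],"twist":[0,0,0,0,0,0]}'
python3 - <<'E'
from rig import readout
import numpy as np
s=readout.state();R=s['tool_rot'];e=s['eef_pos'];print(e,np.arctan2(R[1,0],R[0,0]),s['wrist_force'],s['clock'])
E
```

```text
clock: 24.52
eef_pos: [0.6, 0.1096, 0.1059]
tool_rot: [[-0.061, 0.998, 0.003], [0.998, 0.061, 0.0], [0.0, 0.003, -1.0]]
wrist_force: [1.0, -0.5, 0.2]
gripper_width: 0.0003
clock: 25.02
eef_pos: [0.5982, 0.1083, 0.0685]
tool_rot: [[-0.06, 0.998, -0.0], [0.998, 0.06, -0.0], [-0.0, -0.0, -1.0]]
wrist_force: [-0.3, 0.6, 0.4]
gripper_width: -0.0003
[0.59821948 0.10832529 0.06854212] 1.6304462689146337 [-0.34587846  0.64483653  0.38147769] 25.0167
```

```bash
python3 -m jog '{"travel":[[0,0,-0.005],[0,0,-0.0095],[0,0,-0.0107],[0,0,-0.0107],[0,0,-0.0107]],"twist":[0,0,0,0,0]}'
python3 - <<'E'
from h import *
im=vision.get_image('scene');cv2.imwrite('pics/scene9.png',im)
cv2.imwrite('pics/g9.png',cv2.resize(im[200:320,225:385],None,fx=5,fy=5,interpolation=cv2.INTER_CUBIC))
E
```

```text
clock: 25.43
eef_pos: [0.5983, 0.1087, 0.0577]
tool_rot: [[-0.06, 0.998, -0.0], [0.998, 0.06, 0.0], [0.0, -0.0, -1.0]]
wrist_force: [0.2, -0.1, -0.1]
gripper_width: -0.0001
```

View pics/g9.png

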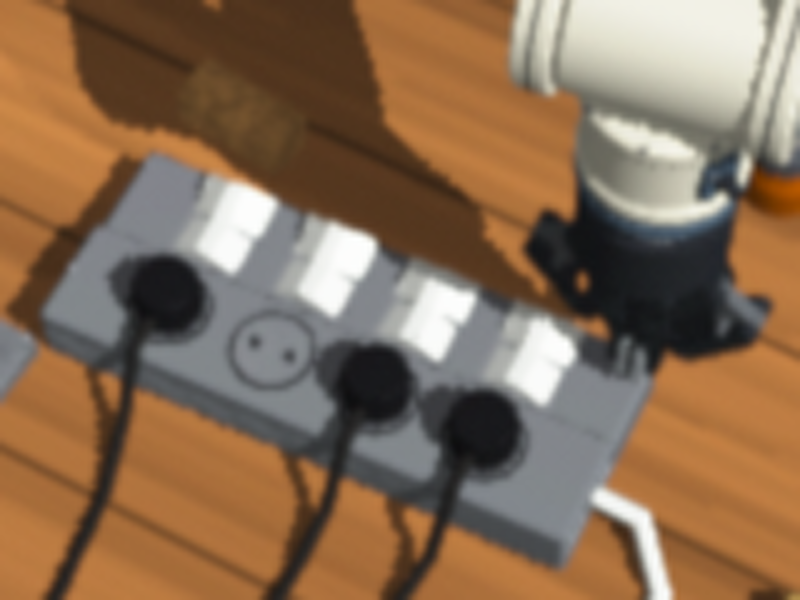

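```bash
python3 -m jog '{"travel":[[0.0003,-0.005,0.0003],[0.0008,-0.013,0.0003],[0.0013,-0.021,0.0003],[0.0018,-0.029,0.0003],[0.0022,-0.037,0.0003],[0.0027,-0.045,0.0003],[0.0032,-0.053,0.0003],[0.0037,-0.061,0.0003],[0.0042,-0.069,0.0003],[0.0047,-0.077,0.0003]],"twist":[0,0,0,0,0,0,0,0,0,0]}'
```

```text
clock: 26.32
eef_pos: [0.603, 0.0305, 0.058]
tool_rot: [[-0.06, 0.998, -0.0], [0.998, 0.06, -0.0], [-0.0, -0.0, -1.0]]
wrist_force: [0.0, 0.0, -0.1]
gripper_width: 0.0
```

Run:
```python
from h import *
im=vision.get_image('scene');cv2.imwrite('pics/scene10.png',im)
cv2.imwrite('pics/g10.png',cv2.resize(im[200:320,225:385],None,fx=5,fy=5,interpolation=cv2.INTER_CUBIC))
```

```text
(no output)
```

View pics/g10.png

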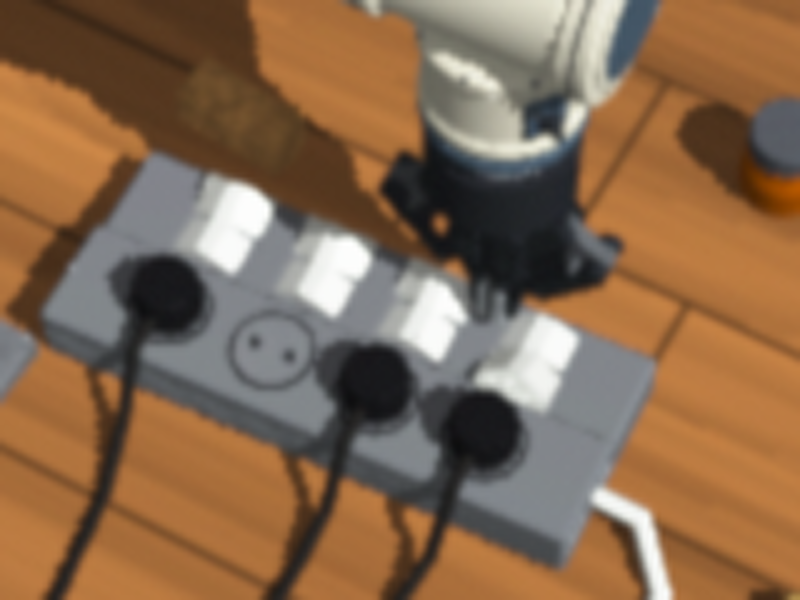

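Rocker 1 (crop about 530,360) now lies with its near half down and its far half raised; the tip is between rockers 1 and 2. I'm continuing the same sweep.

```bash
python3 -m jog '{"travel":[[0.0004,-0.007,0],[0.0009,-0.015,0],[0.0014,-0.023,0],[0.0019,-0.031,0],[0.0023,-0.039,0],[0.0028,-0.047,0],[0.0033,-0.055,0],[0.0038,-0.063,0],[0.0043,-0.071,0],[0.0048,-0.079,0]],"twist":[0,0,0,0,0,0,0,0,0,0]}'
python3 -m jog '{"travel":[[0.0005,-0.008,0],[0.001,-0.016,0],[0.0015,-0.024,0],[0.0019,-0.032,0],[0.0024,-0.04,0],[0.0029,-0.048,0],[0.0034,-0.056,0],[0.0039,-0.064,0],[0.0044,-0.072,0],[0.0048,-0.08,0]],"twist":[0,0,0,0,0,0,0,0,0,0]}'
python3 -m jog '{"travel":[[0.0005,-0.008,0],[0.001,-0.016,0],[0.0015,-0.024,0],[0.0019,-0.032,0],[0.0024,-0.04,0],[0.0028,-0.046,0],[0.0028,-0.046,0]],"twist":[0,0,0,0,0,0,0]}'
python3 - <<'E'
from h import *
for n,(x,y) in(('scene',(215,190)),('top',(250,165))):
    im=vision.get_image(n);cv2.imwrite(f'pics/{n}11.png',im)
    cv2.imwrite(f'pics/g11{n}.png',cv2.resize(im[y:y+120,x:x+160],None,fx=5,fy=5,interpolation=cv2.INTER_CUBIC))
E
```

```text
clock: 27.2
eef_pos: [0.6076, -0.047, 0.0582]
tool_rot: [[-0.059, 0.998, -0.001], [0.998, 0.059, 0.002], [0.002, -0.001, -1.0]]
wrist_force: [-2.1, 10.7, 3.7]
gripper_width: -0.0
clock: 28.03
eef_pos: [0.6127, -0.1281, 0.0581]
tool_rot: [[-0.06, 0.998, 0.0], [0.998, 0.06, -0.0], [-0.0, 0.0, -1.0]]
wrist_force: [0.4, 0.6, 0.3]
gripper_width: -0.0001
clock: 28.62
eef_pos: [0.6156, -0.1747, 0.0581]
tool_rot: [[-0.059, 0.998, 0.0], [0.998, 0.059, -0.0], [-0.0, 0.0, -1.0]]
wrist_force: [-0.2, -0.3, -0.3]
gripper_width: 0.0001
```

View pics/g11scene.png

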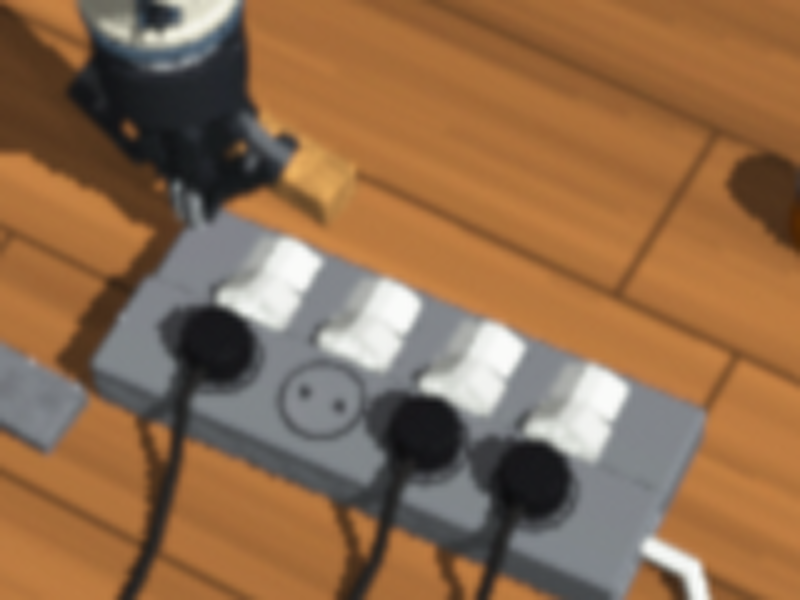

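View pics/g11top.png

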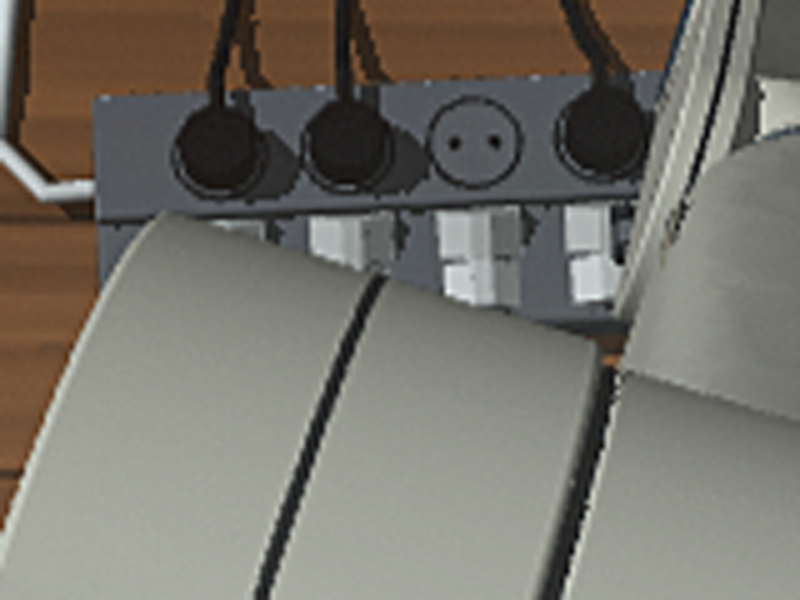

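All four rockers look alike, far halves raised (scene crop 245,295; 345,330; 445,380; 550,420). Next I lift clear and do a final check.

```bash
python3 -m jog '{"travel":[[0,0,0.01],[0,0,0.035],[0,0,0.07],[0,0,0.11],[-0.02,0,0.15],[-0.055,0,0.18],[-0.09,0,0.2],[-0.12,0,0.21],[-0.14,0,0.215],[-0.14,0,0.215]],"twist":[0,0,0,0,0,0,0,0,0,0]}'
python3 -m jog '{"travel":[[-0.01,-0.03,0],[-0.02,-0.06,0],[-0.03,-0.09,0],[-0.04,-0.12,0],[-0.045,-0.14,0],[-0.045,-0.145,0],[-0.045,-0.145,0],[-0.045,-0.145,0]],"twist":[0,0,0,0,0,0,0,0]}'
python3 - <<'E'
from h import *
from rig import readout
im={n:vision.get_image(n) for n in('scene','top')}
for n in im: cv2.imwrite(f'pics/{n}12.png',im[n])
G={n:grad(im[n]) for n in im}
p0=np.array([.4486,.333,-1.2625])
for c in(('top',),('scene',)):
    for L,W,z in((.24,.12,.03),(.17,.06,.052),(.14,.06,.074),(.11,.06,.096)): 
        q,f=fit(G,p0,L,W,z,c);print(c,L,q.round(4),round(f))
v=[]
for n,(x,y) in(('scene',(230,220)),('top',(255,165))):
    v.append(cv2.resize(im[n][y:y+75,x:x+200],None,fx=4,fy=4,interpolation=cv2.INTER_CUBIC))
cv2.imwrite('pics/g12.png',np.vstack(v))
for n in im:
    d=cv2.absdiff(im[n],cv2.imread(f'pics/{n}0.png')).max(2);cv2.imwrite(f'pics/d_{n}.png',d)
s=readout.state();print(s['clock'],s['wrist_force'],np.abs(s['joint_velocities']).max())
E
```

```text
clock: 29.55
eef_pos: [0.4722, -0.1726, 0.2752]
tool_rot: [[-0.06, 0.998, 0.001], [0.998, 0.06, -0.001], [-0.001, 0.001, -1.0]]
wrist_force: [1.0, -0.3, -0.2]
gripper_width: 0.0001
clock: 30.22
eef_pos: [0.4307, -0.3177, 0.273]
tool_rot: [[-0.06, 0.998, -0.0], [0.998, 0.06, 0.001], [0.001, -0.0, -1.0]]
wrist_force: [-0.5, 0.9, 0.1]
gripper_width: 0.0002
('top',) 0.24 [ 0.4486  0.3334 -1.2646] -127
('top',) 0.17 [ 0.4572  0.3343 -1.2575] -131
('top',) 0.14 [ 0.4512  0.3402 -1.2551] -128
('top',) 0.11 [ 0.449   0.3334 -1.2619] -139
('scene',) 0.24 [ 0.4483  0.3338 -1.2606] -115
('scene',) 0.17 [ 0.4503  0.3336 -1.2641] -108
('scene',) 0.14 [ 0.4304  0.3459 -1.2836] -128
('scene',) 0.11 [ 0.4479  0.3334 -1.2639] -130
30.3167 [0.59617292 0.41783966 0.07198173] 0.0034478182559357375
```

View pics/g12.png

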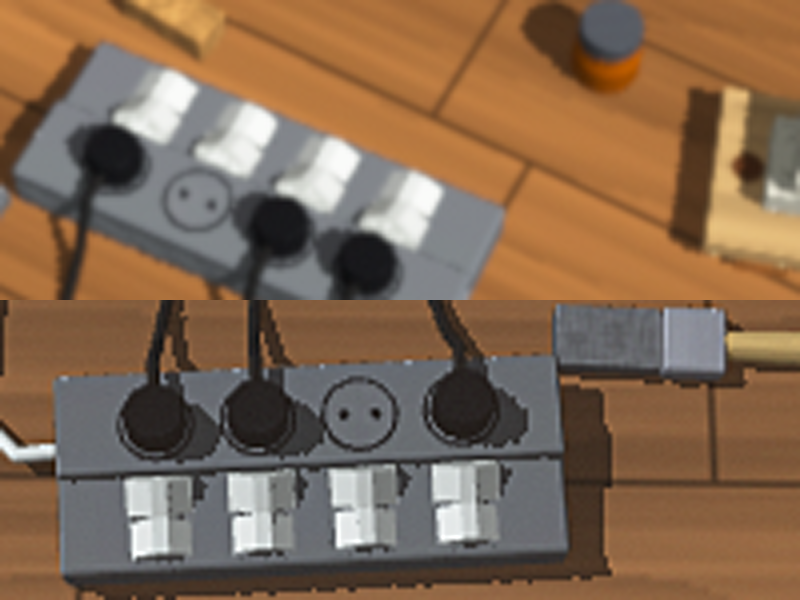

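View pics/top12.png

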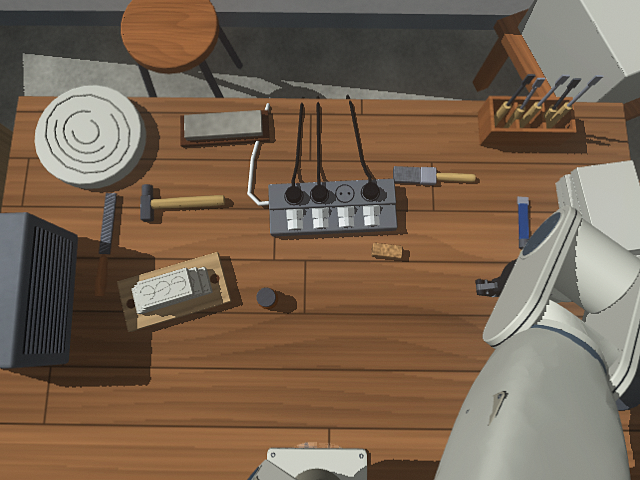

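View pics/scene12.png

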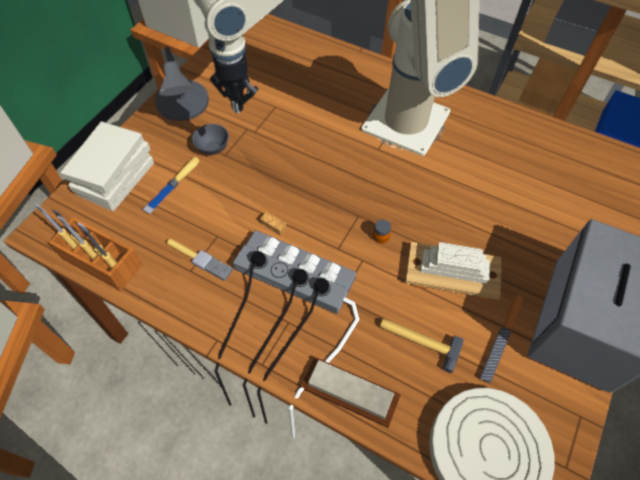

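The pile sits on the board (top 175,288), all four rockers are level at the near end (top 294–371, about 217), and the jar, cork, brush, hammer, rasp and chisel are where they were. I'm handing in.

```bash
python3 -c "
from rig import close_job
print(close_job())"
```

```text
the job is handed in; nothing more can be done
None
```

I stacked the three tiles on the carrying board, longest at the bottom and shortest on top, carved faces up. Then I switched off all four rockers in one sweep with the shut fingertips. I handed the job in at about 30 s on the robot's clock.

- **Pile:** By camera fit, each tile is within about 1.5 mm of the board centre and of its neighbours, and its yaw is within 0.01 rad of the board's. In the last pictures the top tile still fits at (0.448–0.449, 0.333) m, against a board centre of (0.448, 0.334) m.
- **Failed check:** The last fits of the two lower tiles' outlines came out unreliable, because the tiles above hide their edges. For those I rely on the fits made just after each was set down, and on the pile looking square in both views.
- **Setting down:** Each tile touched down at the expected height, with at most about 11 N of contact force before release.
- **Switches:** The fingertip ran about 3 mm above the press line, from about 50 mm outside one end of the row to 50 mm past the other, and was not lifted until all four looked off. Both final pictures show all four rockers off. The largest wrist force I read was about 11 N, but I only read it at the end of each move.
- **Surroundings:** The other tools and pots appear unmoved. The bowl was partly hidden by the arm in the final top view, but it stands in its place in the scene view.

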